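# Pack the rice-roll order label-up and close the carton

## Task

Pack the order: lay every hexagonal rice-roll box from the board flat in a bay of the takeaway carton with its white label facing straight up, rolling each one over until the label is on top. When all are in, fold the two end flaps in flat, then close the lid down over them. Leave the sauce bottle, the pickle jar and the spoon where they are.

Things in the scene. Friction and masses are not known exactly. Their poses are not given: they have to be found in the camera images.
- roll1: Rice-roll box (two or three of the four are there, the rest read None): stiff hexagonal prism of card, 100 mm long, 44 mm across flats, 50.8 mm across corners, 170 g, lying on a flat. Origin at its centre, x along its length, z out of the flat with the white label (66 x 20 mm): label up = z up. The opposite flat has a dark glue seam along it; flats are 60 degrees apart about x.
- roll2: Rice-roll box (two or three of the four are there, the rest read None): stiff hexagonal prism of card, 100 mm long, 44 mm across flats, 50.8 mm across corners, 170 g, lying on a flat. Origin at its centre, x along its length, z out of the flat with the white label (66 x 20 mm): label up = z up. The opposite flat has a dark glue seam along it; flats are 60 degrees apart about x.
- roll3: Rice-roll box (two or three of the four are there, the rest read None): stiff hexagonal prism of card, 100 mm long, 44 mm across flats, 50.8 mm across corners, 170 g, lying on a flat. Origin at its centre, x along its length, z out of the flat with the white label (66 x 20 mm): label up = z up. The opposite flat has a dark glue seam along it; flats are 60 degrees apart about x.
- roll4: Rice-roll box (two or three of the four are there, the rest read None): stiff hexagonal prism of card, 100 mm long, 44 mm across flats, 50.8 mm across corners, 170 g, lying on a flat. Origin at its centre, x along its length, z out of the flat with the white label (66 x 20 mm): label up = z up. The opposite flat has a dark glue seam along it; flats are 60 degrees apart about x.
- board: Fixed white plastic packing board, 300 (x) x 370 (y) mm, 12 mm thick; the roll boxes lie on it at the start, lengths roughly along its y. Origin at the centre of its underside, z up. Board and carton stand side by side, left and right of the robot's centre line, either way round.
- carton: Open card carton, held firm: outside 122 (x) x 260 (y) mm, 60 mm high, inside 114 x 252, floor 4 thick. Card blocks 20 (x) mm deep, 26 high along both long walls leave three bays 58 mm wide, centred at y = -80, 0, +80, for a roll box each, lying along x; the middle 74 mm (x) is clear for fingers. Origin: centre of underside, z up. Lid hinged on the -x side, near the robot; flaps at the y ends.
- flap_left (a joint): Dust flap at the carton's +y end, 3 mm card, 60 mm deep and 108 mm wide. Angle in rad: 0 is folded in flat over the opening (its limit), 1.57 upright, about 2.1 leaning outwards as it stands at the start. The crease is stiff enough to stay where it is left; about 0.5 N at the free edge moves it.
- flap_left_hinge (a point): Middle of that flap's crease, on the top outer edge of the carton's +y end wall, 60 mm above the carton's underside; axes turn with the flap and equal the carton's when folded in.
- flap_left_edge (a point): Middle of that flap's free edge, 60 mm from the crease.
- flap_right (a joint): Dust flap at the carton's -y end, 3 mm card, 60 mm deep and 108 mm wide. Angle in rad: 0 is folded in flat over the opening (its limit), 1.57 upright, about 2.1 leaning outwards as it stands at the start. The crease is stiff enough to stay where it is left; about 0.5 N at the free edge moves it.
- flap_right_hinge (a point): Middle of that flap's crease, on the top outer edge of the carton's -y end wall, 60 mm above the carton's underside; axes turn with the flap and equal the carton's when folded in.
- flap_right_edge (a point): Middle of that flap's free edge, 60 mm from the crease.
- lid (a joint): The carton's lid, 3 mm card, 125 mm deep, 260 mm wide; along its free edge an 18 mm lip turned down, outside the far (+x) wall when shut, and in the middle a pull tab 36 mm wide that sticks out 28 mm. Angle in rad: 0 is shut flat on top (its limit), 1.57 upright, about 1.9 leaning back towards the robot as at the start. Stays where it is left; about 0.7 N at the free edge moves it.
- lid_hinge (a point): Middle of the lid's crease along the top of the carton's -x wall, 63.5 mm above the carton's underside; axes turn with the lid and equal the carton's when shut.
- lid_edge (a point): Middle of the lid's free edge, 125 mm from the crease.
- lid_tab (a point): Middle of the lid's pull tab, 142 mm from the crease, where fingers can take it by its two sides (36 mm apart, 3 mm thick card) to lift the lid open again.
- sauce: Bystander: amber sauce bottle, 52 mm across, 150 mm tall, standing beyond the work. Origin at the centre of its foot.
- jar: Bystander: low pickle jar, 68 mm across, 60 mm tall, at the left of the work. Origin at the centre of its foot.
- spoon: Bystander: steel serving spoon lying to the right. Origin at the middle of its underside, x along it.
Mind the look-alikes: they are no part of the job. Leave any pink or purple look-alike of the roll2 alone. Leave any blue look-alike of the roll4 alone.

How it is judged:
By the outcome, as a careful person would: the job done as asked, in the order asked, and still so for the second after the job is handed in, with the robot touching nothing.
Of roll1, roll2, roll3, roll4 only 2 to 3 are there at a start; the rules pass over those that are not, and their reading is None.
At some moment in a run one of roll1, roll2, roll3, roll4 may be knocked a few centimetres aside while the robot is not near it.
Once in a run the grip may slacken for a moment while it holds something.
It also fails if it takes over 210 s, if anything falls off the work surface, if the arm or the gripper's body presses on something with over 40 N, if the wrist force passes 120 N, or if a joint passes its speed limit or range.

## Robot

A 6-joint arm with a two-finger parallel gripper is mounted at the origin on the work surface. World frame = base frame: x ahead of the robot, y to its left, z up, the work surface at z = 0. Lengths are in m, angles in degrees, forces in N, time in s.
With the tool pointing down it reaches from about 0.4 to 0.825 m from the base axis. Payload 7 kg.
Tool frame: the origin (TCP) lies at the very end of the fingers, on their centre line; the grasp point (between the pads) lies 19 mm behind it (ctrl.pinch_z is the distance from the TCP to the grasp point, in m); z points along the fingers, x is the direction in which the jaws open and shut, and the axes are right-handed (so a half turn about z gives the same grasp; the last joint's range is limited). The gripper opens to 88 mm and grips with 3 to 60 N. Pads are 19 mm wide; open, the fingers measure 130 mm over their backs; the gripper's body (78 mm by 193 mm) begins 47 mm behind the grasp point.
Start: joints at [-49.326, 20.546, 0.682, 0, -70.136, -16.507], TCP at [0.276, -0.616, 0.227] pointing down, gripper open.
Joint ranges: [-176.03, 176.03], [-82.01, 121.73], [-58.28, 71.71], [-173.87, 95.51], [-174.79, -0.11], [-173.66, 173.66]. Speed limits (degrees/s): [136.94, 136.94, 172.46, 180, 180, 180].

## Interface

Orientations are given as [roll, pitch, yaw] about the fixed x, y, z axes, in that order (R = Rz(yaw) Ry(pitch) Rx(roll)).
In Python, from plant import ctrl gives the robot as it stands.
- The arm moves only by the tool carry_out, never from a script. Its argument "increments" is a list of rows, each a list of 7 numbers: the turn, a rotation vector about the world's x, y, z in degrees, then the shift along the world's x, y, z in mm, then the closure, from 0 (fully open) to 1 (shut). In form: [[ax, ay, az, dx, dy, dz, grip], ...]. A call has 1 to 20 rows; each row is the pose to reach, as a shift and turn from the pose commanded when the call began; what a row does not reach only later rows make up. A row lasts 1/8 s, in which the tool goes at most 62.5 mm and 10.7 degrees, less where a joint would pass 70% of its speed; a pose out of reach is approached as far as the arm can. A call with a gripper value outside its range is refused whole. The fingers move at their own pace and stop on an object; the grip force is fixed at half the most. Time passes only in rows, so rows that repeat a pose let the fingers close. It gives the time, the measured TCP pose, the force and the opening at its end, in the units of the state.
- ctrl.get_obs(): the state, without advancing time (a new reading comes with each control period).
- ctrl.snapshot(name): name is "scene" or "top" or "wrist"; returns a dict with "pixels" (384x512x3 uint8, blue, green, red), "intrinsics" (3x3 intrinsics, pixels), "rvec" (rotation vector, rad) and "tvec" (3), from world to camera coordinates, as OpenCV has them; the wrist camera has in their place "hand_eye" (4x4, takes a point from camera to tool coordinates, whose origin is the TCP and whose axes are the tool frame's). Camera axes: x right, y down, z forward; pixel columns grow to the right and rows downward; lengths in m; the calibration is good to about 2 mm. A picture is of the moment at which its call begins: read the wrist's pose just before it. There is no depth.
- ctrl.close_job(): hands the job in, once; it reports no verdict.
Trained networks look in a picture, given as the dict that the camera call returned (one of the last four; its "shot" number tells which), for a name from the list of things; names that differ only in an ending like _2 or _b are one class to them, and where a whole thing is asked for, a point or a joint stands for the part that bears it (a point fixed in the world has none). Each returns a list of dicts, best first, with "confidence" (0 to 1); they miss things now and then, are a little off and sometimes report something else, mostly with a low value. They report only what shows in the picture. A call takes as long as a camera call. They do not tell look-alikes from the thing itself.
- ctrl.search_frame(picture, label): "centre" ([x, y, z] in m, in world coordinates, good to about 4 mm: the middle of the surface that is visible of it).
- ctrl.outline_of(picture, label): "pixels" (384x512 bool, what is visible of it).
The state is a dict: "clock": time; "joint_pos": joint angles; "qvel": joint speeds; "tau": joint torques, N m; "tool_pos": TCP position; "orientation": TCP orientation; "force": force on the tool from outside, world axes, zero at the start; "moment": the same for the moment, N m; "opening": finger opening in m.
Only numpy, scipy, OpenCV 4.12 (cv2) and the standard library are available. Lean on these libraries where they do the work, as an engineer would, in place of code of your own. Each camera call takes 0.05 s, during which the arm holds its last target. There are 200 camera calls.

## Working session

There is one attempt and no reset: what is moved stays moved. The work goes in short steps, Python scripts to look and compute and a tool call to move; the robot and the scene stay as the last step left them, time stands still between calls to the robot, and variables do not carry over. Pictures are saved under pics/ and viewed, about 12 in all and at most 16, crops included, and the job is handed in when it is done.

Besides the shell and the picture viewer there is one more tool, called after ">>>" by a JSON object that holds its "fn" and its "kwargs". carry_out: Moves the arm, as the interface text tells. Its arguments: {"type":"object","properties":{"increments":{"type":"array"}},"required":["increments"]}

```bash
ls; mkdir -p pics
cat > h.py <<'E'
from plant import ctrl
import numpy as np, cv2
def save(p,n,crop=None,s=1):
    im=p["pixels"]
    if crop: im=im[crop[1]:crop[3],crop[0]:crop[2]]
    cv2.imwrite("pics/"+n,cv2.resize(im,None,fx=s,fy=s,interpolation=cv2.INTER_CUBIC))
def cam(p):
    """R,t world->cam"""
    if "rvec" in p:
        return cv2.Rodrigues(np.array(p["rvec"],float))[0],np.array(p["tvec"],float).ravel()
    o=p["obs"]; from scipy.spatial.transform import Rotation as Ro
    T=np.eye(4);T[:3,:3]=Ro.from_euler('xyz',o["orientation"],degrees=True).as_matrix();T[:3,3]=o["tool_pos"]
    M=np.linalg.inv(T@np.array(p["hand_eye"])); return M[:3,:3],M[:3,3]
def snap(n):
    o=ctrl.get_obs();p=ctrl.snapshot(n);p["obs"]=o;return p
def px2w(p,uv,z):
    R,t=cam(p);K=np.array(p["intrinsics"]);uv=np.atleast_2d(uv).astype(float)
    d=(np.linalg.inv(K)@np.c_[uv,np.ones(len(uv))].T).T@R;c=-R.T@t
    return c+d*((z-c[2])/d[:,2])[:,None]
def w2px(p,X):
    R,t=cam(p);K=np.array(p["intrinsics"]);q=(K@(R@np.atleast_2d(X).T+t[:,None])).T
    return q[:,:2]/q[:,2:]
E
python3 - <<'E'
from h import *
a=snap("scene");b=snap("top")
cv2.imwrite("pics/a.png",np.vstack([a["pixels"],b["pixels"]])[:, :])
im=np.hstack([a["pixels"],b["pixels"]]);cv2.imwrite("pics/a.png",cv2.resize(im,(800,300)))
save(a,"s.png",s=1.5);save(b,"t.png",s=1.5)
for n in "roll1 board carton flap_left_edge flap_right_edge lid_tab lid_hinge lid_edge flap_left_hinge flap_right_hinge sauce jar spoon".split():
  for nm,p in(("scene",a),("top",b)):
    r=ctrl.search_frame(p,n)
    print(n,nm,[(np.round(x["centre"],3).tolist(),round(x["confidence"],2),w2px(p,x["centre"])[0].round().tolist()) for x in r[:5]])
print(ctrl.pinch_z,ctrl.get_obs())
E
```

```text
pics
roll1 scene [([0.788, -0.143, 0.04], 0.81, [272.0, 265.0]), ([0.576, 0.293, 0.048], 0.66, [327.0, 179.0]), ([0.611, 0.141, 0.05], 0.65, [303.0, 197.0]), ([0.336, 0.304, 0.036], 0.64, [283.0, 156.0]), ([0.507, 0.114, 0.048], 0.62, [275.0, 187.0])]
roll1 top [([0.59, 0.16, 0.056], 0.9, [208.0, 170.0]), ([0.305, 0.317, 0.045], 0.89, [168.0, 246.0]), ([0.487, 0.128, 0.054], 0.79, [217.0, 197.0]), ([0.768, -0.129, 0.04], 0.67, [282.0, 125.0]), ([0.56, 0.308, 0.056], 0.66, [170.0, 179.0])]
board scene [([0.623, 0.217, 0.012], 0.75, [321.0, 200.0])]
board top [([0.572, 0.235, 0.009], 0.88, [190.0, 177.0]), ([0.593, 0.159, 0.055], 0.54, [209.0, 170.0])]
carton scene [([0.476, -0.217, 0.061], 0.89, [183.0, 214.0]), ([0.782, -0.021, 0.077], 0.63, [306.0, 235.0])]
carton top [([0.514, -0.223, 0.029], 0.67, [308.0, 189.0])]
flap_left_edge scene [([0.536, -0.072, 0.082], 0.68, [235.0, 200.0])]
flap_left_edge top [([0.529, -0.065, 0.082], 0.84, [268.0, 185.0])]
flap_right_edge scene [([0.555, -0.367, 0.1], 0.69, [146.0, 236.0])]
flap_right_edge top [([0.539, -0.36, 0.09], 0.57, [346.0, 181.0]
[... 1053 characters left out ...]
([0.53, -0.066, 0.082], 0.46, [268.0, 185.0])]
0.0188 {'clock': 1.4, 'joint_pos': array([-4.93248399e+01,  2.05464123e+01,  6.83310386e-01, -8.84824393e-04,
       -7.01358744e+01, -1.65056145e+01]), 'qvel': array([-0.05176283, -0.01929346, -0.03612068,  0.04467995, -0.09316461,
       -0.05624095]), 'tau': array([ 9.35142430e-05, -5.82369125e+01,  2.93301576e+01,  7.00274125e+00,
        1.24114324e-02, -2.87832324e-05]), 'tool_pos': array([ 0.27634296, -0.61582753,  0.22656815]), 'orientation': array([1.79998911e+02, 7.44982160e-04, 1.14169245e+02]), 'force': array([-0.37399906, -0.27647567,  0.33909426]), 'moment': array([0.05276408, 0.05018821, 0.02332363]), 'opening': 0.088023509686745}
```

View pics/s.png

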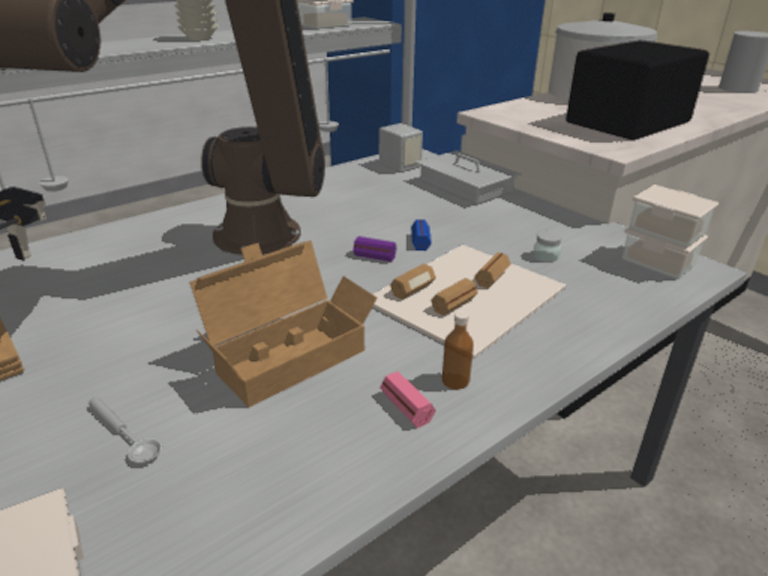

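View pics/t.png

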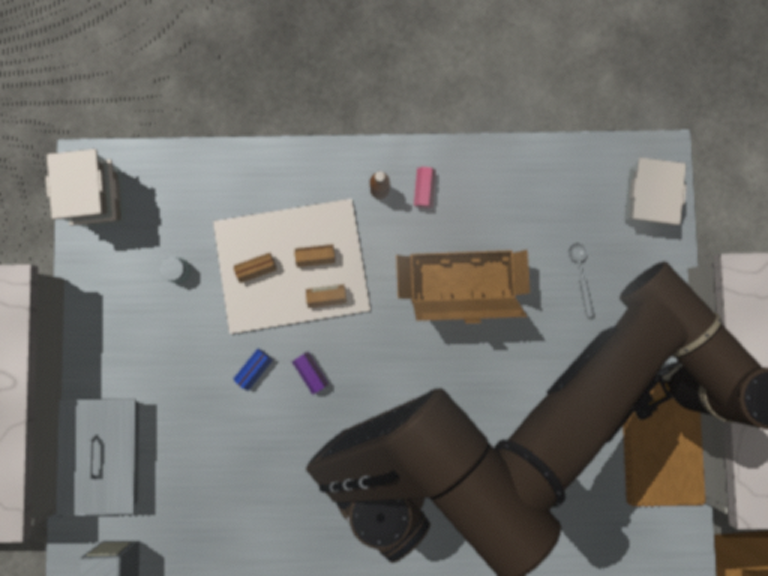

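The scene view (right) shows the white board with three brown rolls at about A(328,178), B(303,197) and C(275,187), the carton with open lid at (183,214), and the sauce at (306,235). The pink roll at (272,265), purple at (250,166) and blue at (281,157) are look-alikes off the board. The seam shows on A and B, and C's label shows on its far side. I'm going above the board for a close look.

>>> {"fn": "carry_out", "kwargs": {"increments": [[0,0,0,20,60,60,0],[0,0,10,40,120,120,0],[0,0,66,234,806,153,0],[0,0,66,234,806,153,0],[0,0,66,234,806,153,0],[0,0,66,234,806,153,0],[0,0,66,234,806,153,0],[0,0,66,234,806,153,0],[0,0,66,234,806,153,0],[0,0,66,234,806,153,0],[0,0,66,234,806,153,0],[0,0,66,234,806,153,0],[0,0,66,234,806,153,0],[0,0,66,234,806,153,0],[0,0,66,234,806,153,0],[0,0,66,234,806,153,0],[0,0,66,234,806,153,0]]}}

```text
clock: 3.52
tool_pos: [0.5101, 0.1892, 0.3799]
orientation: [180.0, 0.0, -179.9]
force: [-0.1, -0.1, 0.6]
opening: 0.0878
```

Run:
```python
from h import *
o=ctrl.get_obs();print(o["clock"],o["tool_pos"],o["orientation"],o["joint_pos"])
w=snap("wrist");t=snap("top");s=snap("scene")
save(w,"w1.png",s=1.5)
cv2.imwrite("pics/c1.png",np.vstack([cv2.resize(t["pixels"][120:230,130:260],(520,440),interpolation=2)[:, :],])) 
print(w["hand_eye"])
for n,p in(("w",w),("t",t)):
  for x in ctrl.search_frame(p,"roll1"): print(n,np.round(x["centre"],3),round(x["confidence"],2),w2px(p,x["centre"])[0].round())
```

```text
3.525 [0.51011748 0.18921654 0.37992322] [ 1.79984168e+02  2.62304691e-02 -1.79882478e+02] [ 4.09966970e+01  4.49223702e+00 -5.32536870e-01  5.21716391e-03
 -8.49450323e+01 -4.08796296e+01]
[[ 9.99998276e-01 -1.54728195e-03  1.02688592e-03 -5.27007807e-04]
 [ 1.18351741e-03  9.57131893e-01  2.89650027e-01 -7.83166449e-02]
 [-1.43103552e-03 -2.89648312e-01  9.57132074e-01 -1.59240628e-01]
 [ 0.00000000e+00  0.00000000e+00  0.00000000e+00  1.00000000e+00]]
w [0.314 0.311 0.044] 0.93 [368. 220.]
w [0.59  0.154 0.058] 0.84 [207. 131.]
w [0.565 0.307 0.06 ] 0.72 [225. 222.]
w [0.492 0.129 0.055] 0.55 [269. 115.]
t [0.305 0.319 0.046] 0.92 [167. 246.]
t [0.589 0.156 0.055] 0.88 [209. 171.]
t [0.49  0.127 0.056] 0.71 [217. 197.]
t [0.293 0.166 0.045] 0.64 [208. 249.]
t [ 0.769 -0.13   0.039] 0.6 [283. 124.]
t [0.557 0.143 0.008] 0.58 [214. 180.]
```

View pics/w1.png

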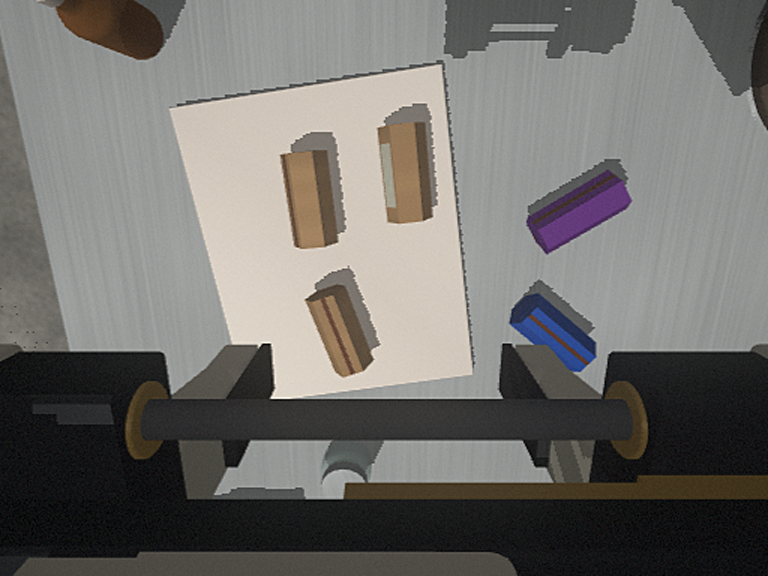

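Wrist view, with image left = +x: C at px (269,115) has its label on the +x upper flat. B at (207,131) has its seam on the +x upper flat, so its label is on the lower −x side. A at (225,222) has its seam on top, so its label is underneath. Purple and blue lie off the board. Next I'll fit poses with the hex model and confirm in a crop.

```bash
cat >> h.py <<'E'
from scipy.optimize import minimize
def hexpts(x,y,zc,yaw):
    a=np.radians(np.arange(0,360,60));c,s=np.cos(np.radians(yaw)),np.sin(np.radians(yaw))
    P=[]
    for l in(-.05,.05):
        for k in a:
            u=.0254*np.cos(k);P.append([x+l*c-u*s,y+l*s+u*c,zc+.0254*np.sin(k)])
    return np.array(P)
def hull(p,P):
    m=np.zeros((384,512),np.uint8);cv2.fillConvexPoly(m,cv2.convexHull(w2px(p,P).astype(np.float32)).round().astype(np.int32),1);return m>0
def fitroll(p,x,y,yaw,zc=.034,label="roll1",full=False):
    """fit roll near x,y; returns x,y,yaw,iou"""
    best=None;c=w2px(p,[x,y,zc])[0]
    ms=[r["pixels"] for r in ctrl.outline_of(p,label)]
    ms=[m for m in ms if m.sum()>60 and np.linalg.norm(np.argwhere(m).mean(0)[::-1]-c)<60]
    if not ms: return None
    m=min(ms,key=lambda m:np.linalg.norm(np.argwhere(m).mean(0)[::-1]-c))
    f=lambda q:1-(lambda h:(h&m).sum()/max(1,(h|m).sum()))(hull(p,hexpts(q[0],q[1],zc,q[2]*100)))
    for dy in(-15,0,15):
        r=minimize(f,[x,y,(yaw+dy)/100],method="Nelder-Mead",options=dict(initial_simplex=[[x,y,(yaw+dy)/100],[x+.015,y,(yaw+dy)/100],[x,y+.015,(yaw+dy)/100],[x,y,(yaw+dy+10)/100]]))
        if best is None or r.fun<best.fun:best=r
    return best.x[0],best.x[1],best.x[2]*100,1-best.fun
E
python3 - <<'E'
from h import *
w=snap("wrist")
im=cv2.resize(w["pixels"],None,fx=3,fy=3,interpolation=2)
for n,(x,y) in dict(A=(.56,.308),B=(.587,.155),C=(.487,.13)).items():
    r=fitroll(w,x,y,97);print(n,r)
    if r:
        q=(w2px(w,hexpts(r[0],r[1],.034,r[2]))*3).astype(int)
        for i in range(6):cv2.line(im,tuple(q[i]),tuple(q[i+6]),(0,255,0),1)
cv2.imwrite("pics/c2.png",im[190:770,480:960])
E
```

```text
A (np.float64(0.5650996305355904), np.float64(0.31314733571873277), np.float64(108.95050036458956), np.float64(0.9678550555230859))
B (np.float64(0.5951573794661154), np.float64(0.15898112288478247), np.float64(93.96876127824584), np.float64(0.9587525150905433))
C (np.float64(0.48913034911072983), np.float64(0.1312515617954509), np.float64(97.63434985498095), np.float64(0.9716312056737588))
```

View pics/c2.png

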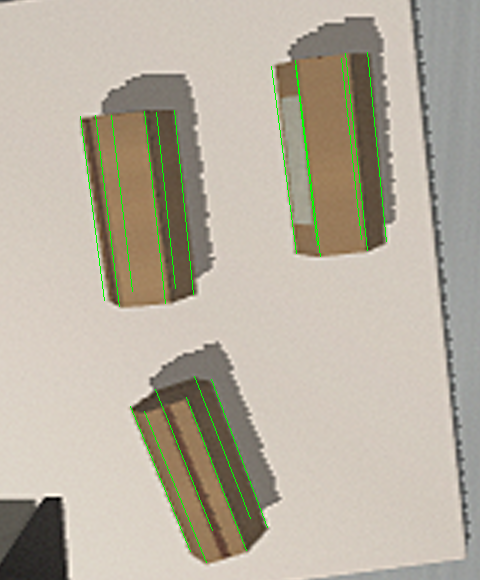

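Run:
```python
from h import *
w=snap("wrist")
for n,(x,y,yw) in dict(A=(.565,.313,109),B=(.595,.159,94)).items():
  c,s=np.cos(np.radians(yw)),np.sin(np.radians(yw))
  for nm,u,dz in(("top",0,.022),("+x",.019,.011),("-x",-.019,.011)):
    P=[[x+l*c+u*s,y+l*s-u*c,.034+dz] for l in(.05,-.05)]
    print(n,nm,(w2px(w,P)*3-[480,190]).round().tolist())
```

```text
A top [[227.0, 556.0], [165.0, 404.0]]
A +x [[198.0, 557.0], [137.0, 408.0]]
A -x [[257.0, 538.0], [199.0, 388.0]]
B top [[142.0, 304.0], [120.0, 113.0]]
B +x [[112.0, 303.0], [88.0, 115.0]]
B -x [[180.0, 298.0], [160.0, 110.0]]
```

```bash
cat >> h.py <<'E'
from scipy.spatial.transform import Rotation as Ro
DOWN=Ro.from_euler('x',180,degrees=True)
def tool(yaw,u_yaw=None,th=0):
    """tool down with tool-x yaw, then tilted th about horizontal axis at u_yaw"""
    R=Ro.from_euler('z',yaw,degrees=True)*DOWN
    if u_yaw is not None:
        a=np.radians(u_yaw);R=Ro.from_rotvec(np.radians(th)*np.array([np.cos(a),np.sin(a),0]))*R
    return R
def dirz(R): return R.as_matrix()[:,2]
def plan(wps,slow=62.5):
    """wps: (pos m, Rotation, grip[, n]) -> print increments"""
    o=ctrl.get_obs();p0=o["tool_pos"];R0=Ro.from_euler('xyz',o["orientation"],degrees=True)
    pp,pR=p0,R0;k=0
    for w in wps:
        P,R,g=np.array(w[0]),w[1],w[2]
        n=w[3] if len(w)>3 else 0
        m=int(np.ceil(max(np.linalg.norm(P-pp)/.0625,np.degrees((R*pR.inv()).magnitude())/10.7)-.05))
        tv=np.degrees((R*R0.inv()).as_rotvec())
        print([round(x) if abs(x-round(x))<.05 else round(x,1) for x in [*tv,*((P-p0)*1000)]]+[g],"x",max(m,n,1));k+=max(m,n,1);pp,pR=P,R
    print("rows",k)
ST=-.0035
E
cat > pick.py <<'E'
# usage: pick.py x y yaw th [toolyaw offset] : approach with opening 54
import sys;from h import *
x,y,yaw,th=map(float,sys.argv[1:5]);zc=float(sys.argv[5]) if len(sys.argv)>5 else .034
flip=float(sys.argv[6]) if len(sys.argv)>6 else 0
R=tool(yaw+90+flip,yaw,th);d=dirz(R);c=np.array([x,y,zc])
g=.386
plan([(c-d*.09+[0,0,.05],R,g),(c-d*.05,R,g,2),(c-d*.02,R,g,2),(c+d*ST,R,g,3),(c+d*ST,R,.7,6)])
E
python3 pick.py .565 .313 109 -30
```

```text
[5, np.float64(-29.7), np.float64(18.4), np.float64(12.1), np.float64(108.3), np.float64(-217.7), 0.386] x 4
[5, np.float64(-29.7), np.float64(18.4), 31, np.float64(114.8), np.float64(-302.3), 0.386] x 2
[5, np.float64(-29.7), np.float64(18.4), np.float64(45.2), np.float64(119.7), np.float64(-328.3), 0.386] x 2
[5, np.float64(-29.7), np.float64(18.4), 53, np.float64(122.4), np.float64(-342.6), 0.386] x 3
[5, np.float64(-29.7), np.float64(18.4), 53, np.float64(122.4), np.float64(-342.6), 0.7] x 6
rows 17
```

>>> {"fn": "carry_out", "kwargs": {"increments": [[5,-29.7,18.4,12.1,108.3,-217.7,0.386],[5,-29.7,18.4,12.1,108.3,-217.7,0.386],[5,-29.7,18.4,12.1,108.3,-217.7,0.386],[5,-29.7,18.4,12.1,108.3,-217.7,0.386],[5,-29.7,18.4,12.1,108.3,-217.7,0.386],[5,-29.7,18.4,31,114.8,-302.3,0.386],[5,-29.7,18.4,31,114.8,-302.3,0.386],[5,-29.7,18.4,45.2,119.7,-328.3,0.386],[5,-29.7,18.4,49,121,-336,0.386],[5,-29.7,18.4,53,122.4,-342.6,0.386],[5,-29.7,18.4,53,122.4,-342.6,0.386]]}}

```text
clock: 5.4
tool_pos: [0.5692, 0.3253, 0.0867]
orientation: [-178.4, 24.6, -161.0]
force: [0.2, 0.0, 0.5]
opening: 0.0538
```

Run:
```python
from h import *
o=ctrl.get_obs();print(o["joint_pos"].round())
s=snap("scene");w=snap("wrist")
a=cv2.resize(s["pixels"][90:240,230:400],(680,600),interpolation=2)
cv2.imwrite("pics/g1.png",a)
```

```text
[  32.   14.  -53.   95.   -7. -108.]
```

View pics/g1.png

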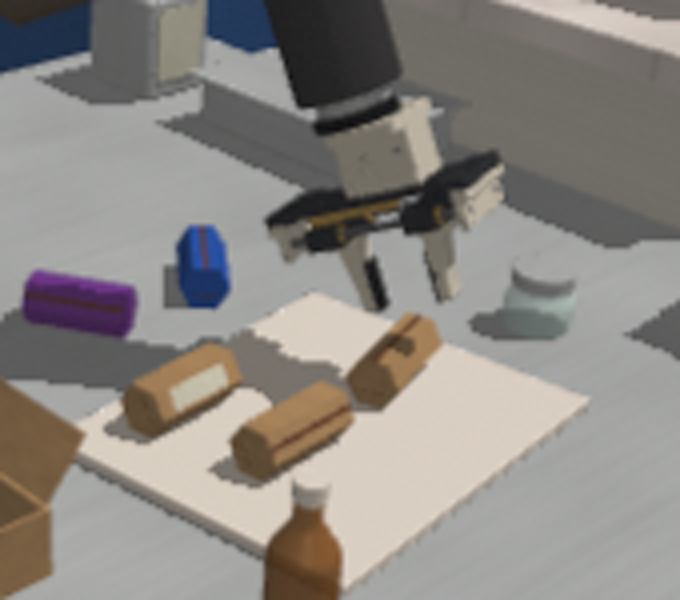

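The fingers stand above A but did not reach it: leaning the tool toward the robot runs into the wrist singularity (j5 → 0, j4 at its limit). I'll lean away from the robot here and do later rolls with the box axis radial.

```bash
sed -i 's/round(x) if abs(x-round(x))<.05 else round(x,1)/int(round(x)) if abs(x-round(x))<.05 else float(round(x,1))/' h.py
python3 - <<'E'
from h import *
V=tool(199);plan([([.5,.25,.25],V,.386)])
E
sed -i 's/^plan(\[/pre=c-d*.09+[0,0,.05]\nplan([/' pick.py; python3 pick.py .565 .313 109 30
```

```text
[-6.5, 23.9, 0.4, -68.8, -74.9, 162.6, 0.386] x 4
rows 4
[-16.2, 52.2, -0.1, 38.7, 2.7, 74.5, 0.386] x 6
[-16.2, 52.2, -0.1, 19.8, -3.8, -10.1, 0.386] x 2
[-16.2, 52.2, -0.1, 5.7, -8.7, -36.1, 0.386] x 2
[-16.2, 52.2, -0.1, -2.1, -11.4, -50.4, 0.386] x 3
[-16.2, 52.2, -0.1, -2.1, -11.4, -50.4, 0.7] x 6
rows 19
```

>>> {"fn": "carry_out", "kwargs": {"increments": [[-6.5,23.9,0.4,-68.8,-74.9,162.6,0.386],[-6.5,23.9,0.4,-68.8,-74.9,162.6,0.386],[-6.5,23.9,0.4,-68.8,-74.9,162.6,0.386],[-6.5,23.9,0.4,-68.8,-74.9,162.6,0.386],[-16.2,52.2,-0.1,38.7,2.7,74.5,0.386],[-16.2,52.2,-0.1,38.7,2.7,74.5,0.386],[-16.2,52.2,-0.1,38.7,2.7,74.5,0.386],[-16.2,52.2,-0.1,38.7,2.7,74.5,0.386],[-16.2,52.2,-0.1,38.7,2.7,74.5,0.386]]}}

```text
clock: 6.62
tool_pos: [0.608, 0.328, 0.1646]
orientation: [179.8, -30.1, -160.9]
force: [0.5, 1.0, -0.7]
opening: 0.0537
```

```bash
python3 - <<'E'
from h import *
o=ctrl.get_obs();print(o["joint_pos"].round(),o["tool_pos"])
for n in("wrist","top"):
    w=snap(n);print(n,fitroll(w,.565,.313,109),fitroll(w,.595,.159,94))
E
python3 pick.py .565 .313 109 30
```

```text
[  39.   44.   30.  -10. -105.  -20.] [0.60798358 0.32799854 0.16457708]
wrist (np.float64(0.56467673477431), np.float64(0.3130785188539746), np.float64(108.97635717963212), np.float64(0.971597874948917)) (np.float64(0.59423223610073), np.float64(0.15808771003364114), np.float64(95.96820264374668), np.float64(0.9880705394190872))
top (np.float64(0.6503972515146349), np.float64(0.29481701452395487), np.float64(207.08567751994119), np.float64(0.07378675807324553)) (np.float64(0.5913942472565157), np.float64(0.15596094821673526), np.float64(94.67172496570643), np.float64(0.9353099730458221))
[0, 0.3, 0, -0.1, 0.1, -1.8, 0.386] x 1
[0, 0.3, 0, -19.1, -6.4, -86.5, 0.386] x 2
[0, 0.3, 0, -33.2, -11.3, -112.5, 0.386] x 2
[0, 0.3, 0, -41, -14, -126.8, 0.386] x 3
[0, 0.3, 0, -41, -14, -126.8, 0.7] x 6
rows 14
```

>>> {"fn": "carry_out", "kwargs": {"increments": [[0,0,0,-19.1,-6.4,-86.5,0.386],[0,0,0,-19.1,-6.4,-86.5,0.386],[0,0,0,-27,-9,-101,0.386],[0,0,0,-33,-11,-112,0.386],[0,0,0,-37,-12.7,-120,0.386],[0,0,0,-41,-14,-126.8,0.386],[0,0,0,-41,-14,-126.8,0.386]]}}

```text
clock: 7.8
tool_pos: [0.5664, 0.3132, 0.035]
orientation: [-179.9, -30.0, -161.1]
force: [-0.2, -0.7, 0.4]
opening: 0.0537
```

>>> {"fn": "carry_out", "kwargs": {"increments": [[0,0,0,0,0,0,0.6],[0,0,0,0,0,0,0.7],[0,0,0,0,0,0,0.7],[0,0,0,0,0,0,0.7]]}}

```text
clock: 8.3
tool_pos: [0.5668, 0.3134, 0.0356]
orientation: [-179.9, -29.9, -161.1]
force: [-0.0, 0.4, 2.8]
opening: 0.0436
```

```bash
cat > place.py <<'E'
# place.py x y uyaw th zc flip lift
import sys;from h import *
x,y,yaw,th,zc,flip,lift=map(float,sys.argv[1:8])
R=tool(yaw+90+flip,yaw,th);d=dirz(R);c=np.array([x,y,zc]);o=ctrl.get_obs()
R0=Ro.from_euler('xyz',o["orientation"],degrees=True);st=-.0025
P=c+d*st
plan([(o["tool_pos"]+[0,0,lift],R0,.7),(P+[0,0,lift],R,.7),(P+[0,0,.008],R,.7),(P,R,.7,3),(P,R,.386,3),(P-d*.05,R,.386,2),(P-d*.05+[0,0,.08],R,.386,2)])
E
python3 place.py .63 .30 25 -30 .035 0 .06
```

```text
[0, 0, 0, 0, 0, 60, 0.7] x 1
[-25.4, -60, -75.5, 62.7, -12.2, 61.6, 0.7] x 10
[-25.4, -60, -75.5, 62.7, -12.2, 9.6, 0.7] x 1
[-25.4, -60, -75.5, 62.7, -12.2, 1.6, 0.7] x 3
[-25.4, -60, -75.5, 62.7, -12.2, 1.6, 0.386] x 3
[-25.4, -60, -75.5, 52.2, 10.4, 44.9, 0.386] x 2
[-25.4, -60, -75.5, 52.2, 10.4, 124.9, 0.386] x 2
rows 22
```

>>> {"fn": "carry_out", "kwargs": {"increments": [[0,0,0,0,0,80,0.7],[0,0,0,0,0,80,0.7],[-25.4,-60,-75.5,62.7,-12.2,81.6,0.7],[-25.4,-60,-75.5,62.7,-12.2,81.6,0.7],[-25.4,-60,-75.5,62.7,-12.2,81.6,0.7],[-25.4,-60,-75.5,62.7,-12.2,81.6,0.7],[-25.4,-60,-75.5,62.7,-12.2,81.6,0.7],[-25.4,-60,-75.5,62.7,-12.2,81.6,0.7],[-25.4,-60,-75.5,62.7,-12.2,81.6,0.7],[-25.4,-60,-75.5,62.7,-12.2,81.6,0.7],[-25.4,-60,-75.5,62.7,-12.2,81.6,0.7],[-25.4,-60,-75.5,62.7,-12.2,81.6,0.7],[-25.4,-60,-75.5,62.7,-12.2,81.6,0.7]]}}

```text
clock: 9.93
tool_pos: [0.6287, 0.3015, 0.1157]
orientation: [-179.9, 30.0, 115.2]
force: [-0.7, -0.7, -1.5]
opening: 0.0437
```

Run:
```python
from h import *
o=ctrl.get_obs();print(o["joint_pos"].round())
R=tool(115,25,-30);d=dirz(R);P=np.array([.63,.3,.035])-d*.0025
plan([(P+[0,0,.08],R,.7)])
```

```text
[  54.   32.  -14.   29.  -63. -137.]
[0, -0.1, -0.1, 0.8, -0.3, 1.5, 0.7] x 1
rows 1
```

>>> {"fn": "carry_out", "kwargs": {"increments": [[0,0,0,1,0,-50,0.7],[0,0,0,1,0,-68,0.7],[0,0,0,1,0,-74,0.7],[0,0,0,1,0,-78,0.7],[0,0,0,1,0,-78,0.7],[0,0,0,1,0,-78,0.386],[0,0,0,1,0,-78,0.386],[0,0,0,1,0,-78,0.386],[0,0,0,-3,7,-64,0.386],[0,0,0,-10,23,-34,0.386],[0,0,0,-10,23,-34,0.386],[0,0,0,-10,23,60,0.386],[0,0,0,-10,23,60,0.386]]}}

```text
clock: 11.55
tool_pos: [0.6197, 0.325, 0.1801]
orientation: [179.8, 29.9, 115.0]
force: [0.6, -0.2, -0.0]
opening: 0.0536
```

Run:
```python
from h import *
V=tool(115);plan([([.58,.20,.36],V,.386)])
```

```text
[27, 12.8, -0.1, -39.7, -125, 179.9, 0.386] x 4
rows 4
```

>>> {"fn": "carry_out", "kwargs": {"increments": [[27,12.8,0,-40,-95,180,0.386],[27,12.8,0,-40,-95,180,0.386],[27,12.8,0,-40,-95,180,0.386],[27,12.8,0,-40,-95,180,0.386],[27,12.8,0,-40,-95,180,0.386]]}}

```text
clock: 12.18
tool_pos: [0.5795, 0.2283, 0.359]
orientation: [179.9, 0.1, 115.0]
force: [0.5, 0.7, -0.1]
opening: 0.0537
```

```bash
cat > look.py <<'E'
import sys;from h import *
w=snap("wrist");save(w,sys.argv[1],s=1.5)
print(w["obs"]["clock"],w["obs"]["tool_pos"])
for a in sys.argv[2:]:
    x,y,yw=map(float,a.split(","));r=fitroll(w,x,y,yw);print(a,None if r is None else np.round(r,4))
E
python3 look.py w2.png .63,.3,25 .594,.158,95 .489,.131,97
```

```text
12.175 [0.57952755 0.2282753  0.35897325]
.63,.3,25 [ 0.6304  0.3028 25.9995  0.9627]
.594,.158,95 [ 0.5947  0.1588 96.135   0.9797]
.489,.131,97 [ 0.4896  0.1315 95.9253  0.9643]
```

View pics/w2.png

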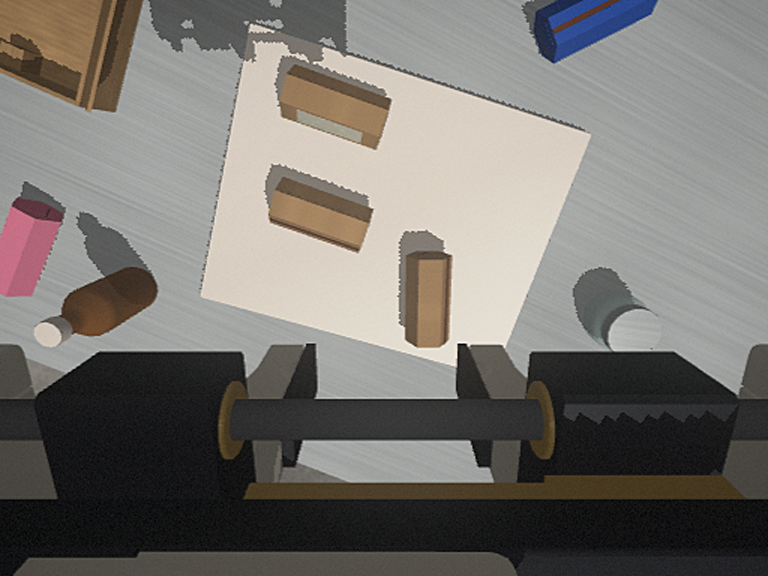

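The wrist view shows A at (428,300) turned radial with its seam now on the +y upper flat, as intended. B at (320,215) and C at (335,108) are unmoved. Second roll of A next.

```bash
python3 pick.py .6304 .3028 25.5 30
```

```text
[27.4, 12.6, 0.2, 71.2, 32.2, -192.3, 0.386] x 4
[27.4, 12.6, 0.2, 62.6, 50.3, -276.9, 0.386] x 2
[27.4, 12.6, 0.2, 56.1, 63.8, -302.9, 0.386] x 2
[27.4, 12.6, 0.2, 52.6, 71.2, -317.2, 0.386] x 3
[27.4, 12.6, 0.2, 52.6, 71.2, -317.2, 0.7] x 6
rows 17
```

```bash
python3 -c "
from h import *
o=ctrl.get_obs();print(o['clock'],o['tool_pos'],o['force']);R=tool(115.5,25.5,30);print(dirz(R))"
```

```text
12.375 [0.57857158 0.22998332 0.35423791] [-0.98099129  1.4765974   0.04585427]
[-0.21525555  0.45129264 -0.8660254 ]
```

>>> {"fn": "carry_out", "kwargs": {"increments": [[27.4,12.6,0,71.2,32.2,-192.3,0.386],[27.4,12.6,0,71.2,32.2,-192.3,0.386],[27.4,12.6,0,71.2,32.2,-192.3,0.386],[27.4,12.6,0,71.2,32.2,-192.3,0.386],[27.4,12.6,0,71.2,32.2,-192.3,0.386],[27.4,12.6,0,62.6,50.3,-276.9,0.386],[27.4,12.6,0,62.6,50.3,-276.9,0.386],[27.4,12.6,0,58,59,-294,0.386],[27.4,12.6,0,56,64,-303,0.386],[27.4,12.6,0,54,68,-310,0.386],[27.4,12.6,0,52.6,71.2,-317.2,0.386],[27.4,12.6,0,52.6,71.2,-317.2,0.386],[27.4,12.6,0,52.6,71.2,-317.2,0.386],[27.4,12.6,0,52.6,71.2,-317.2,0.7],[27.4,12.6,0,52.6,71.2,-317.2,0.7],[27.4,12.6,0,52.6,71.2,-317.2,0.7],[27.4,12.6,0,52.6,71.2,-317.2,0.7]]}}

```text
clock: 14.5
tool_pos: [0.6322, 0.3002, 0.0399]
orientation: [179.9, -30.0, 115.2]
force: [0.9, -1.1, 1.8]
opening: 0.0438
```

```bash
python3 place.py .63 .30 25 -30 .035 0 .06
```

```text
[0, 0, 0, 0, 0, 60, 0.7] x 1
[-54.4, -25.3, -0.1, -2.8, 0.9, 57.3, 0.7] x 6
[-54.4, -25.3, -0.1, -2.8, 0.9, 5.3, 0.7] x 1
[-54.4, -25.3, -0.1, -2.8, 0.9, -2.7, 0.7] x 3
[-54.4, -25.3, -0.1, -2.8, 0.9, -2.7, 0.386] x 3
[-54.4, -25.3, -0.1, -13.3, 23.6, 40.6, 0.386] x 2
[-54.4, -25.3, -0.1, -13.3, 23.6, 120.6, 0.386] x 2
rows 18
```

>>> {"fn": "carry_out", "kwargs": {"increments": [[0,0,0,0,0,60,0.7],[-54.4,-25.3,0,-3,1,60,0.7],[-54.4,-25.3,0,-3,1,60,0.7],[-54.4,-25.3,0,-3,1,60,0.7],[-54.4,-25.3,0,-3,1,60,0.7],[-54.4,-25.3,0,-3,1,60,0.7],[-54.4,-25.3,0,-3,1,60,0.7],[-54.4,-25.3,0,-3,1,60,0.7],[-54.4,-25.3,0,-3,1,12,0.7],[-54.4,-25.3,0,-3,1,5,0.7],[-54.4,-25.3,0,-3,1,1,0.7],[-54.4,-25.3,0,-3,1,1,0.7],[-54.4,-25.3,0,-3,1,1,0.386],[-54.4,-25.3,0,-3,1,1,0.386],[-54.4,-25.3,0,-3,1,1,0.386],[-54.4,-25.3,0,-6,8,14,0.386],[-54.4,-25.3,0,-13,24,44,0.386],[-54.4,-25.3,0,-13,24,110,0.386],[-27.4,-12.6,0,-55,-75,300,0.386],[-27.4,-12.6,0,-55,-75,300,0.386]]}}

```text
clock: 17.0
tool_pos: [0.5942, 0.2701, 0.2582]
orientation: [-180.0, 8.1, 115.4]
force: [1.3, -1.6, 1.0]
opening: 0.0541
```

>>> {"fn": "carry_out", "kwargs": {"increments": [[0,0,0,0,0,0,0.386],[0,0,0,0,0,0,0.386],[0,0,0,0,0,0,0.386]]}}

```text
clock: 17.38
tool_pos: [0.5944, 0.2688, 0.254]
orientation: [-179.7, 8.5, 115.2]
force: [-0.5, 0.3, -1.0]
opening: 0.0541
```

```bash
sed -i 's/^w=snap.*/w=snap("wrist");save(w,sys.argv[1],s=1.2)/' look.py; python3 look.py w3.png .63,.3,25 .594,.158,95 .489,.131,97
```

```text
17.375 [0.59444013 0.26878532 0.2540229 ]
.63,.3,25 [ 0.6299  0.2993 25.1388  0.9618]
.594,.158,95 [ 0.5951  0.1585 95.6206  0.9547]
.489,.131,97 [ 0.4892  0.1304 96.5198  0.9854]
```

View pics/w3.png

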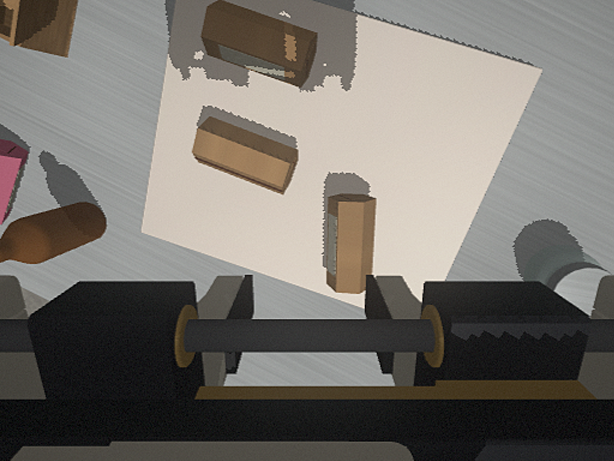

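A at (352,245) now has its label on the −y upper flat, so one more −60° turn is left, to be done when placing into a carton end bay. First a look at the carton from close by.

Run:
```python
from h import *
plan([([.49,-.22,.42],tool(90),.386)])
```

```text
[8.4, 1.6, -25.1, -104.7, -489.1, 166.2, 0.386] x 9
rows 9
```

>>> {"fn": "carry_out", "kwargs": {"increments": [[8,2,-3,-30,-60,100,0.386],[8.4,1.6,-25,-105,-489,166,0.386],[8.4,1.6,-25,-105,-489,166,0.386],[8.4,1.6,-25,-105,-489,166,0.386],[8.4,1.6,-25,-105,-489,166,0.386],[8.4,1.6,-25,-105,-489,166,0.386],[8.4,1.6,-25,-105,-489,166,0.386],[8.4,1.6,-25,-105,-489,166,0.386],[8.4,1.6,-25,-105,-489,166,0.386],[8.4,1.6,-25,-105,-489,166,0.386],[8.4,1.6,-25,-105,-489,166,0.386],[8.4,1.6,-25,-105,-489,166,0.386]]}}

```text
clock: 19.08
tool_pos: [0.4905, -0.2196, 0.4208]
orientation: [179.9, -0.0, 90.1]
force: [0.0, -0.8, 0.3]
opening: 0.0535
```

```bash
cat > carton.py <<'E'
import sys;from h import *
w=snap("wrist");print(w["obs"]["clock"],w["obs"]["tool_pos"],w["obs"]["orientation"].round(1))
for n in "carton flap_left_hinge flap_right_hinge lid_hinge lid_tab flap_left_edge flap_right_edge".split():
    print(n,[(np.round(x["centre"],3).tolist(),round(x["confidence"],2)) for x in ctrl.search_frame(w,n)[:2]])
def P(x,y,z,cx,cy,yw):
    c,s=np.cos(yw),np.sin(yw);return [cx+x*c-y*s,cy+x*s+y*c,z]
im=cv2.resize(w["pixels"],None,fx=1.5,fy=1.5,interpolation=2)
cx,cy,yw=map(float,sys.argv[2:5]);yw=np.radians(yw)
def poly(pts,col):
    q=(w2px(w,[P(*p,cx,cy,yw) for p in pts])*1.5).astype(np.int32);cv2.polylines(im,[q],True,col,1)
poly([(-.061,-.13,.06),(.061,-.13,.06),(.061,.13,.06),(-.061,.13,.06)],(0,255,0))
poly([(-.057,-.126,.004),(.057,-.126,.004),(.057,.126,.004),(-.057,.126,.004)],(255,255,0))
for y in(-.08,0,.08):
  for s in(-1,1): poly([(s*.037,y-.029,.03),(s*.037,y+.029,.03),(s*.057,y+.029,.03),(s*.057,y-.029,.03)],(0,0,255))
cv2.imwrite("pics/"+sys.argv[1],im)
E
python3 carton.py k1.png .513 -.218 0
```

```text
19.075 [ 0.49052771 -0.21957848  0.42079008] [179.9  -0.   90.1]
carton [([0.509, -0.212, 0.057], 0.85), ([0.602, 0.268, 0.039], 0.3)]
flap_left_hinge [([0.526, -0.067, 0.085], 0.98)]
flap_right_hinge [([0.536, -0.364, 0.091], 0.76)]
lid_hinge [([0.438, -0.221, 0.183], 0.78)]
lid_tab [([0.436, -0.219, 0.18], 0.8), ([0.6, 0.266, 0.038], 0.72)]
flap_left_edge [([0.525, -0.07, 0.088], 0.94), ([0.59, 0.152, 0.051], 0.73)]
flap_right_edge [([0.538, -0.36, 0.091], 0.77), ([0.441, -0.219, 0.183], 0.24)]
```

View pics/k1.png

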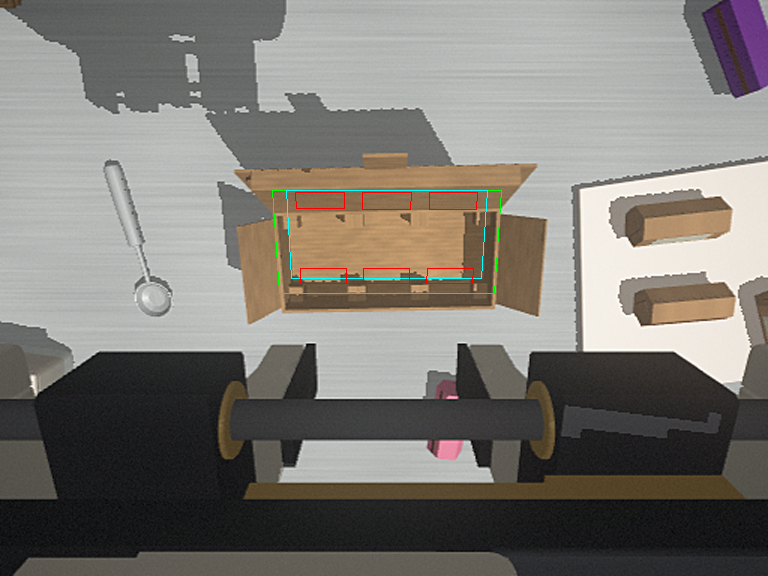

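```bash
python3 - <<'E'
from h import *
w=snap("wrist")
print(px2w(w,np.array([(286,312),(494,307),(273,210),(500,210)])/1.5,.06).round(4))
E
python3 carton.py k2.png .530 -.218 1.5 >/dev/null
python3 -c "
import cv2;im=cv2.imread('pics/k2.png')[140:350,220:570];cv2.imwrite('pics/k3.png',cv2.resize(im,None,fx=2.2,fy=2.2,interpolation=2))"
```

```text
[[ 0.5979 -0.3425  0.06  ]
 [ 0.5914 -0.0879  0.06  ]
 [ 0.4739 -0.3494  0.06  ]
 [ 0.4739 -0.0893  0.06  ]]
```

View pics/k3.png

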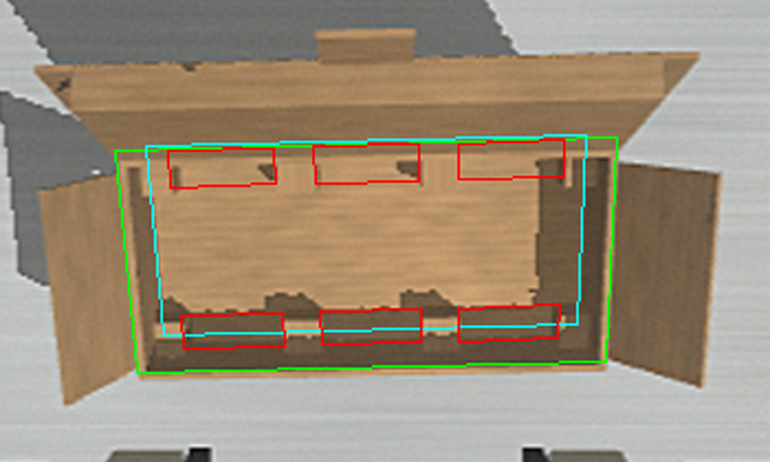

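Run:
```python
from h import *
plan([([.57,.0,.38],tool(180),.386),([.60,.26,.32],tool(295.5),.386)])
```

```text
[-0.1, 0.1, 90, 79.8, 220.6, -41.4, 0.386] x 9
[0.2, 0.1, -154.5, 109.8, 480.6, -101.4, 0.386] x 11
rows 20
```

>>> {"fn": "carry_out", "kwargs": {"increments": [[0,0,90,80,221,-41,0.386],[0,0,90,80,221,-41,0.386],[0,0,90,80,221,-41,0.386],[0,0,90,80,221,-41,0.386],[0,0,90,80,221,-41,0.386],[0,0,90,80,221,-41,0.386],[0,0,90,80,221,-41,0.386],[0,0,90,80,221,-41,0.386],[0,0,90,80,221,-41,0.386],[0,0,205.5,110,481,-101,0.386],[0,0,205.5,110,481,-101,0.386],[0,0,205.5,110,481,-101,0.386],[0,0,205.5,110,481,-101,0.386],[0,0,205.5,110,481,-101,0.386],[0,0,205.5,110,481,-101,0.386],[0,0,205.5,110,481,-101,0.386],[0,0,205.5,110,481,-101,0.386],[0,0,205.5,110,481,-101,0.386],[0,0,205.5,110,481,-101,0.386],[0,0,205.5,110,481,-101,0.386]]}}

```text
clock: 22.42
tool_pos: [0.6003, 0.2604, 0.3202]
orientation: [179.9, -0.0, -64.2]
force: [-0.2, -0.4, -0.2]
opening: 0.0534
```

>>> {"fn": "carry_out", "kwargs": {"increments": [[0,0,0,0,0,0,0.386],[0,0,0,0,0,0,0.386],[0,0,0,0,0,0,0.386]]}}

```text
clock: 22.8
tool_pos: [0.6003, 0.2604, 0.3203]
orientation: [179.9, -0.0, -64.6]
force: [-0.3, 0.3, 0.3]
opening: 0.0537
```

```bash
python3 look.py w4.png .63,.3,25 .594,.158,95 .489,.131,97;python3 -c "
from h import *
o=ctrl.get_obs();print(o['joint_pos'].round(),o['orientation'])
t=snap('top');print(fitroll(t,.63,.3,25))"; python3 pick.py .6299 .2993 25.1 30 .033 180
```

```text
22.8 [0.60025609 0.26044395 0.32032775]
.63,.3,25 [ 0.6292  0.2995 24.2563  0.9691]
.594,.158,95 [ 0.5945  0.1574 95.5436  0.9443]
.489,.131,97 [ 0.4857  0.1553 96.7722  0.5522]
[ 40.  16.   7.  -0. -80.  75.] [ 1.79878411e+02 -2.33982033e-02 -6.44905674e+01]
(np.float64(0.6157368111884568), np.float64(0.29257609006066454), np.float64(27.744280978950393), np.float64(0.506631299734748))
[27.2, 12.7, -0.4, 48.8, -1.9, -159.4, 0.386] x 3
[27.2, 12.7, -0.4, 40.3, 16.2, -244.1, 0.386] x 2
[27.2, 12.7, -0.4, 33.9, 29.8, -270.1, 0.386] x 2
[27.2, 12.7, -0.4, 30.4, 37.3, -284.4, 0.386] x 3
[27.2, 12.7, -0.4, 30.4, 37.3, -284.4, 0.7] x 6
rows 16
```

>>> {"fn": "carry_out", "kwargs": {"increments": [[27.2,12.7,0,48.8,-2,-159,0.386],[27.2,12.7,0,48.8,-2,-159,0.386],[27.2,12.7,0,48.8,-2,-159,0.386],[27.2,12.7,0,48.8,-2,-159,0.386],[27.2,12.7,0,40.3,16.2,-244,0.386],[27.2,12.7,0,40.3,16.2,-244,0.386],[27.2,12.7,0,36,25,-261,0.386],[27.2,12.7,0,34,30,-270,0.386],[27.2,12.7,0,32,34,-278,0.386],[27.2,12.7,0,30.4,37.3,-284.4,0.386],[27.2,12.7,0,30.4,37.3,-284.4,0.386],[27.2,12.7,0,30.4,37.3,-284.4,0.386],[27.2,12.7,0,30.4,37.3,-284.4,0.7],[27.2,12.7,0,30.4,37.3,-284.4,0.7],[27.2,12.7,0,30.4,37.3,-284.4,0.7],[27.2,12.7,0,30.4,37.3,-284.4,0.7]]}}

```text
clock: 25.1
tool_pos: [0.6308, 0.298, 0.0365]
orientation: [-179.8, 30.0, -64.4]
force: [-0.7, 0.9, 4.6]
opening: 0.0436
```

```bash
cat > carry.py <<'E'
# carry.py x y uyaw th zc flip lift  zboard: go above the place
import sys;from h import *
x,y,yaw,th,zc,flip=map(float,sys.argv[1:7]);zp=float(sys.argv[7]) if len(sys.argv)>7 else .034
R=tool(yaw+90+flip,yaw,th);d=dirz(R);c=np.array([x,y,zc]);o=ctrl.get_obs()
R0=Ro.from_euler('xyz',o["orientation"],degrees=True);d0=dirz(R0)
st=(zp-o["tool_pos"][2])/d0[2] if abs(o["tool_pos"][2]-zp)<.02 else float(sys.argv[8])
print("st",st);P=c+d*st
plan([(o["tool_pos"]+[0,0,.13],R0,.7),(P+[0,0,.11],R,.7),(P,R,.7),(P-d*.05,R,.386)])
E
python3 carry.py .5347 -.2975 1.2 -30 .027 180
```

```text
st 0.002867816361412238
[0, 0, 0, 0, 0, 130, 0.7] x 3
[-58.8, -13.8, -22.2, -96.1, -596.9, 98, 0.7] x 10
[-58.8, -13.8, -22.2, -96.1, -596.9, -12, 0.7] x 2
[-58.8, -13.8, -22.2, -96.6, -571.9, 31.3, 0.386] x 1
rows 16
```

>>> {"fn": "carry_out", "kwargs": {"increments": [[0,0,0,0,0,60,0.7],[0,0,0,0,0,120,0.7],[0,0,0,-10,-30,180,0.7],[-58.8,-13.8,-22.2,-96,-594,160,0.7],[-58.8,-13.8,-22.2,-96,-594,160,0.7],[-58.8,-13.8,-22.2,-96,-594,160,0.7],[-58.8,-13.8,-22.2,-96,-594,160,0.7],[-58.8,-13.8,-22.2,-96,-594,160,0.7],[-58.8,-13.8,-22.2,-96,-594,160,0.7],[-58.8,-13.8,-22.2,-96,-594,160,0.7],[-58.8,-13.8,-22.2,-96,-594,160,0.7],[-58.8,-13.8,-22.2,-96,-594,160,0.7],[-58.8,-13.8,-22.2,-96,-594,160,0.7],[-58.8,-13.8,-22.2,-96,-594,160,0.7],[-58.8,-13.8,-22.2,-96,-594,160,0.7],[-58.8,-13.8,-22.2,-96,-594,160,0.7]]}}

```text
clock: 27.1
tool_pos: [0.5354, -0.2951, 0.196]
orientation: [-180.0, -30.0, -88.8]
force: [0.9, 0.2, -1.5]
opening: 0.0436
```

```bash
sed -i 's/st=(zp-o\["tool_pos"\]\[2\])/st=(o["tool_pos"][2]-zp)/' carry.py
python3 - <<'E'
from h import *
w=snap("wrist");s=snap("scene")
a=cv2.resize(w["pixels"],(512,384));b=cv2.resize(s["pixels"][110:290,80:320],(512,384),interpolation=2)
cv2.imwrite("pics/p1.png",np.hstack([a,b])[:, :][:, 200:1000])
o=ctrl.get_obs();print(o["tool_pos"],o["joint_pos"].round())
R=tool(271.2,1.2,-30);d=dirz(R);plan([(np.array([.5347,-.2975,.027])-d*.0029,R,.7)])
E
```

```text
[ 0.53522088 -0.29526714  0.19597195] [  4.  12. -37.  40. -51.  59.]
[0, 0, 0, -0.6, -0.8, -166.5, 0.7] x 3
rows 3
```

View pics/p1.png

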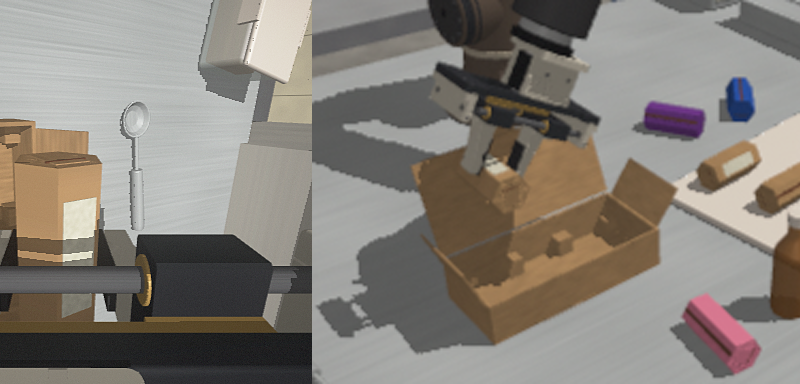

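The right half shows A held above the carton's −y end at (505,185), label up, the hand leaning inward and clear of flap and lid. I'm lowering it.

>>> {"fn": "carry_out", "kwargs": {"increments": [[0,0,0,-0.6,-0.8,-60,0.7],[0,0,0,-0.6,-0.8,-115,0.7],[0,0,0,-0.6,-0.8,-140,0.7],[0,0,0,-0.6,-0.8,-155,0.7],[0,0,0,-0.6,-0.8,-162,0.7],[0,0,0,-0.6,-0.8,-166,0.7],[0,0,0,-0.6,-0.8,-166,0.7]]}}

```text
clock: 28.08
tool_pos: [0.5344, -0.297, 0.0304]
orientation: [-180.0, -30.0, -88.9]
force: [-0.1, -0.8, -2.3]
opening: 0.0439
```

>>> {"fn": "carry_out", "kwargs": {"increments": [[0,0,0,0,0,-1,0.41],[0,0,0,0,0,-1,0.41],[0,0,0,0,0,-1,0.41],[0,0,0,0,5,8,0.41],[0,0,0,0,12,21,0.41],[0,0,0,0,25,43,0.41],[0,0,0,0,25,43,0.41],[0,0,0,0,25,130,0.386],[0,0,0,0,25,200,0.386],[30,0,0,-30,75,320,0.386],[30,0,0,-30,75,320,0.386],[30,0,0,-30,75,320,0.386],[30,0,0,-30,75,320,0.386],[30,0,0,-30,75,320,0.386]]}}

```text
clock: 29.82
tool_pos: [0.5033, -0.2231, 0.3488]
orientation: [-179.5, -0.1, -89.2]
force: [-0.4, 1.0, -1.0]
opening: 0.054
```

```bash
python3 carton.py k4.png .533 -.2175 1.2
python3 - <<'E'
from h import *
w=snap("wrist");print(fitroll(w,.535,-.2975,1,.026))
E
python3 -c "
import cv2;im=cv2.imread('pics/k4.png');print(im.shape);cv2.imwrite('pics/k4.png',im[0:400])"
```

```text
29.825 [ 0.50325598 -0.2231201   0.348832  ] [-1.795e+02 -1.000e-01 -8.920e+01]
carton [([0.487, -0.206, 0.076], 0.7), ([0.541, -0.362, 0.092], 0.2)]
flap_left_hinge [([0.533, -0.066, 0.087], 0.91)]
flap_right_hinge [([0.541, -0.364, 0.091], 0.74), ([0.491, -0.208, 0.077], 0.32)]
lid_hinge [([0.446, -0.22, 0.133], 0.75), ([0.566, -0.542, 0.01], 0.43)]
lid_tab [([0.444, -0.219, 0.129], 0.83), ([0.492, 0.117, 0.056], 0.27)]
flap_left_edge [([0.532, -0.069, 0.087], 0.69)]
flap_right_edge [([0.539, -0.362, 0.09], 0.69)]
(np.float64(0.5335818177429733), np.float64(-0.2981848554200828), np.float64(1.314846014982045), np.float64(0.9688372093023255))
(576, 768, 3)
```

View pics/k4.png

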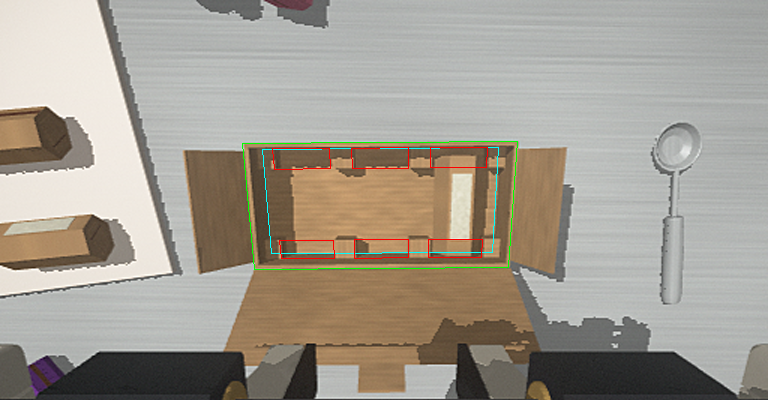

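A sits label up in the −y bay at (460,205), and the carton model overlay matches. Next B: pick it leaning outward, then lay it radially at the free spot.

```bash
python3 pick.py .5945 .158 95.6 30 .033 0
```

```text
[-24.2, 22.3, -83.4, 135.2, 384.2, -188.8, 0.386] x 9
[-24.2, 22.3, -83.4, 115.3, 382.3, -273.4, 0.386] x 2
[-24.2, 22.3, -83.4, 100.4, 380.8, -299.4, 0.386] x 2
[-24.2, 22.3, -83.4, 92.2, 380, -313.7, 0.386] x 3
[-24.2, 22.3, -83.4, 92.2, 380, -313.7, 0.7] x 6
rows 22
```

>>> {"fn": "carry_out", "kwargs": {"increments": [[-24.2,22.3,-83.4,135,384,-110,0.386],[-24.2,22.3,-83.4,135,384,-110,0.386],[-24.2,22.3,-83.4,135,384,-110,0.386],[-24.2,22.3,-83.4,135,384,-110,0.386],[-24.2,22.3,-83.4,135,384,-110,0.386],[-24.2,22.3,-83.4,135,384,-110,0.386],[-24.2,22.3,-83.4,135,384,-110,0.386],[-24.2,22.3,-83.4,135,384,-110,0.386],[-24.2,22.3,-83.4,135,384,-110,0.386],[-24.2,22.3,-83.4,135,384,-110,0.386],[-24.2,22.3,-83.4,135,384,-110,0.386],[-24.2,22.3,-83.4,135,384,-110,0.386]]}}

```text
clock: 31.82
tool_pos: [0.6388, 0.1621, 0.2407]
orientation: [-180.0, -29.9, -174.3]
force: [-0.6, -0.8, -0.0]
opening: 0.0537
```

```bash
python3 look.py w5.png .594,.158,95 .489,.131,97;python3 pick.py .5945 .158 95.6 30 .033 0
```

```text
31.825 [0.63884074 0.16207418 0.24072239]
.594,.158,95 [ 0.5939  0.1594 94.9386  0.9743]
.489,.131,97 [ 0.4879  0.1304 96.3457  0.9777]
[0, 0.1, -0.1, 0.4, 0.3, -79.7, 0.386] x 2
[0, 0.1, -0.1, -19.5, -1.7, -164.3, 0.386] x 2
[0, 0.1, -0.1, -34.4, -3.1, -190.3, 0.386] x 2
[0, 0.1, -0.1, -42.6, -3.9, -204.6, 0.386] x 3
[0, 0.1, -0.1, -42.6, -3.9, -204.6, 0.7] x 6
rows 15
```

>>> {"fn": "carry_out", "kwargs": {"increments": [[0,0,0,0,0,-62,0.386],[0,0,0,-10,-1,-120,0.386],[0,0,0,-19.5,-1,-164,0.386],[0,0,0,-27,-2,-178,0.386],[0,0,0,-34.4,-3,-190,0.386],[0,0,0,-38,-3.5,-198,0.386],[0,0,0,-42.6,-3.5,-204.6,0.386],[0,0,0,-42.6,-3.5,-204.6,0.386],[0,0,0,-42.6,-3.5,-204.6,0.386],[0,0,0,-42.6,-3.5,-204.6,0.7],[0,0,0,-42.6,-3.5,-204.6,0.7],[0,0,0,-42.6,-3.5,-204.6,0.7],[0,0,0,-42.6,-3.5,-204.6,0.7]]}}

```text
clock: 33.6
tool_pos: [0.5959, 0.1584, 0.0361]
orientation: [-179.9, -30.0, -174.4]
force: [-3.8, 0.4, 4.9]
opening: 0.0437
```

```bash
python3 carry.py .63 .30 25 30 .035 0
```

```text
st -0.002379989598468694
[0, 0, 0, 0, 0, 130, 0.7] x 3
[0, -0.1, -70.6, 34.6, 140.5, 111, 0.7] x 7
[0, -0.1, -70.6, 34.6, 140.5, 1, 0.7] x 2
[0, -0.1, -70.6, 45.2, 117.9, 44.3, 0.386] x 1
rows 13
```

>>> {"fn": "carry_out", "kwargs": {"increments": [[0,0,0,0,0,60,0.7],[0,0,-35,17,70,80,0.7],[0,0,-35,17,70,80,0.7],[0,0,-35,17,70,80,0.7],[0,0,-70.6,34.6,140.5,80,0.7],[0,0,-70.6,34.6,140.5,80,0.7],[0,0,-70.6,34.6,140.5,80,0.7],[0,0,-70.6,34.6,140.5,80,0.7],[0,0,-70.6,34.6,140.5,30,0.7],[0,0,-70.6,34.6,140.5,10,0.7],[0,0,-70.6,34.6,140.5,4,0.7],[0,0,-70.6,34.6,140.5,1,0.7],[0,0,-70.6,34.6,140.5,1,0.7],[0,0,-70.6,34.6,140.5,1,0.386],[0,0,-70.6,34.6,140.5,1,0.386],[0,0,-70.6,34.6,140.5,1,0.386],[0,0,-70.6,38,133,15,0.386],[0,0,-70.6,45,118,44,0.386],[0,0,-70.6,45,118,100,0.386],[0,0,-70.6,45,100,160,0.386]]}}

```text
clock: 36.1
tool_pos: [0.6413, 0.2582, 0.1973]
orientation: [-179.9, -30.0, 115.0]
force: [0.8, 0.0, 0.2]
opening: 0.0538
```

Run:
```python
from h import *
o=ctrl.get_obs();print(o["tool_pos"],o["joint_pos"].round());o=snap("top")["obs"]
plan([([.60,.26,.32],tool(205),.386),([.60,.26,.32],tool(295),.386)])
```

```text
[0.64129806 0.25818415 0.19733347] [ 20.  28.  14. -30. -80. -79.]
[-11.9, -30.7, 87.6, -45, 4.4, 112.3, 0.386] x 9
[18.6, -42.1, 173.8, -45, 4.4, 112.3, 0.386] x 9
rows 18
```

>>> {"fn": "carry_out", "kwargs": {"increments": [[-11.9,-30.7,87.6,-45,4,112,0.386],[-11.9,-30.7,87.6,-45,4,112,0.386],[-11.9,-30.7,87.6,-45,4,112,0.386],[-11.9,-30.7,87.6,-45,4,112,0.386],[-11.9,-30.7,87.6,-45,4,112,0.386],[-11.9,-30.7,87.6,-45,4,112,0.386],[-11.9,-30.7,87.6,-45,4,112,0.386],[-11.9,-30.7,87.6,-45,4,112,0.386],[-11.9,-30.7,87.6,-45,4,112,0.386],[18.6,-42.1,173.8,-45,4,112,0.386],[18.6,-42.1,173.8,-45,4,112,0.386],[18.6,-42.1,173.8,-45,4,112,0.386],[18.6,-42.1,173.8,-45,4,112,0.386],[18.6,-42.1,173.8,-45,4,112,0.386],[18.6,-42.1,173.8,-45,4,112,0.386],[18.6,-42.1,173.8,-45,4,112,0.386],[18.6,-42.1,173.8,-45,4,112,0.386],[18.6,-42.1,173.8,-45,4,112,0.386],[18.6,-42.1,173.8,-45,4,112,0.386],[18.6,-42.1,173.8,-45,4,112,0.386]]}}

```text
clock: 38.65
tool_pos: [0.5965, 0.2622, 0.3078]
orientation: [-179.4, -0.3, -65.5]
force: [0.1, -0.0, 0.3]
opening: 0.0538
```

```bash
python3 look.py w6.png .63,.30,25 .489,.131,97;python3 pick.py .63 .30 25 -30 .033 180
```

```text
38.65 [0.59654286 0.26222207 0.30778479]
.63,.30,25 [ 0.6315  0.3001 24.7935  0.974 ]
.489,.131,97 [ 0.4893  0.1305 96.9162  0.4733]
[-27.2, -11.9, 0.2, 14.6, 78.4, -146.5, 0.386] x 3
[-27.2, -11.9, 0.2, 23, 60.3, -231.1, 0.386] x 2
[-27.2, -11.9, 0.2, 29.3, 46.7, -257.1, 0.386] x 2
[-27.2, -11.9, 0.2, 32.8, 39.2, -271.4, 0.386] x 3
[-27.2, -11.9, 0.2, 32.8, 39.2, -271.4, 0.7] x 6
rows 16
```

>>> {"fn": "carry_out", "kwargs": {"increments": [[-27.2,-11.9,0,15,78.4,-146,0.386],[-27.2,-11.9,0,15,78.4,-146,0.386],[-27.2,-11.9,0,15,78.4,-146,0.386],[-27.2,-11.9,0,15,78.4,-146,0.386],[-27.2,-11.9,0,24,60.3,-231,0.386],[-27.2,-11.9,0,24,60.3,-231,0.386],[-27.2,-11.9,0,28,51,-248,0.386],[-27.2,-11.9,0,30,46.7,-257,0.386],[-27.2,-11.9,0,32,43,-265,0.386],[-27.2,-11.9,0,34,39.2,-271.4,0.386],[-27.2,-11.9,0,34,39.2,-271.4,0.386],[-27.2,-11.9,0,34,39.2,-271.4,0.386],[-27.2,-11.9,0,34,39.2,-271.4,0.7],[-27.2,-11.9,0,34,39.2,-271.4,0.7],[-27.2,-11.9,0,34,39.2,-271.4,0.7],[-27.2,-11.9,0,34,39.2,-271.4,0.7]]}}

```text
clock: 40.8
tool_pos: [0.6308, 0.3014, 0.0369]
orientation: [-180.0, -30.1, -65.2]
force: [1.1, -2.6, 6.3]
opening: 0.0441
```

```bash
python3 carry.py .63 .30 25 30 .035 180
```

```text
st -0.0033201517451343023
[0, 0, 0, 0, 0, 130, 0.7] x 3
[54.5, 25.3, 0.2, -0.1, -2.9, 111, 0.7] x 6
[54.5, 25.3, 0.2, -0.1, -2.9, 1, 0.7] x 2
[54.5, 25.3, 0.2, 10.5, -25.6, 44.3, 0.386] x 1
rows 12
```

>>> {"fn": "carry_out", "kwargs": {"increments": [[0,0,0,0,0,60,0.7],[54.5,25.3,0,0,-3,70,0.7],[54.5,25.3,0,0,-3,70,0.7],[54.5,25.3,0,0,-3,70,0.7],[54.5,25.3,0,0,-3,70,0.7],[54.5,25.3,0,0,-3,70,0.7],[54.5,25.3,0,0,-3,70,0.7],[54.5,25.3,0,0,-3,70,0.7],[54.5,25.3,0,0,-3,15,0.7],[54.5,25.3,0,0,-3,5,0.7],[54.5,25.3,0,0,-3,1,0.7],[54.5,25.3,0,0,-3,1,0.7],[54.5,25.3,0,0,-3,1,0.386],[54.5,25.3,0,0,-3,1,0.386],[54.5,25.3,0,0,-3,1,0.386],[54.5,25.3,0,3,-11,15,0.386],[54.5,25.3,0,10,-26,44,0.386],[54.5,25.3,0,10,-26,100,0.386],[27.3,12.7,0,-30,-20,200,0.386],[27.3,12.7,0,-30,-20,250,0.386]]}}

```text
clock: 43.3
tool_pos: [0.6071, 0.279, 0.2593]
orientation: [-179.9, 8.3, -65.4]
force: [1.3, 0.6, -0.6]
opening: 0.0538
```

>>> {"fn": "carry_out", "kwargs": {"increments": [[-10,0,0,-20,0,60,0.386],[-10,0,0,-20,0,60,0.386],[-10,0,0,-20,0,60,0.386]]}}

```text
clock: 43.68
tool_pos: [0.5856, 0.2811, 0.3159]
orientation: [175.8, -0.4, -65.4]
force: [-0.4, -0.2, 0.3]
opening: 0.054
```

```bash
python3 look.py w7.png .63,.30,25 .489,.131,97;python3 pick.py .63 .30 25 -30 .033 180
```

```text
43.675 [0.58560111 0.28108294 0.31594024]
.63,.30,25 [ 0.6302  0.3001 24.8317  0.9787]
.489,.131,97 [ 0.4904  0.1312 99.1893  0.5481]
[-25, -16.2, 1.7, 24.8, 61.2, -153.2, 0.386] x 3
[-25, -16.2, 1.7, 33.3, 43.1, -237.8, 0.386] x 2
[-25, -16.2, 1.7, 39.6, 29.5, -263.8, 0.386] x 2
[-25, -16.2, 1.7, 43.1, 22, -278.1, 0.386] x 3
[-25, -16.2, 1.7, 43.1, 22, -278.1, 0.7] x 6
rows 16
```

View pics/w7.png

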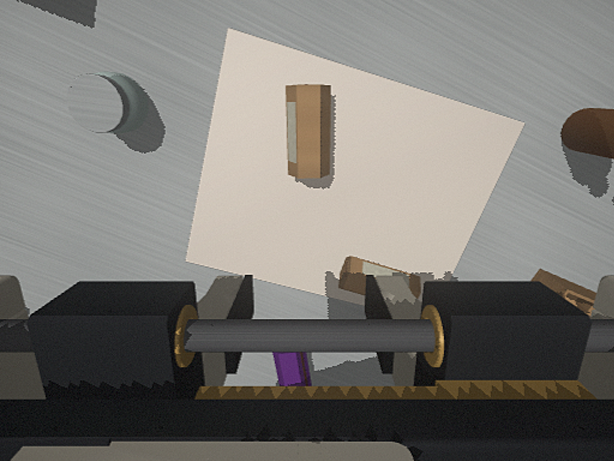

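B at (308,130) now shows its label on the +y upper flat (jar side), so one +60° turn remains, on the way into the +y bay.

>>> {"fn": "carry_out", "kwargs": {"increments": [[-25,-16.2,1.7,25,61,-153,0.386],[-25,-16.2,1.7,25,61,-153,0.386],[-25,-16.2,1.7,25,61,-153,0.386],[-25,-16.2,1.7,25,61,-153,0.386],[-25,-16.2,1.7,33.3,43,-238,0.386],[-25,-16.2,1.7,33.3,43,-238,0.386],[-25,-16.2,1.7,37,35,-254,0.386],[-25,-16.2,1.7,39.6,29.5,-264,0.386],[-25,-16.2,1.7,41,26,-271,0.386],[-25,-16.2,1.7,43,22,-278,0.386],[-25,-16.2,1.7,43,22,-278,0.386],[-25,-16.2,1.7,43,22,-278,0.386],[-25,-16.2,1.7,43,22,-278,0.7],[-25,-16.2,1.7,43,22,-278,0.7],[-25,-16.2,1.7,43,22,-278,0.7],[-25,-16.2,1.7,43,22,-278,0.7]]}}

```text
clock: 45.82
tool_pos: [0.6294, 0.3026, 0.0383]
orientation: [-179.9, -30.0, -64.9]
force: [0.7, -1.9, 5.5]
opening: 0.0433
```

```bash
python3 carry.py .5313 -.1375 1.2 30 .027 180
```

```text
st -0.00498606108801509
[0, 0, 0, 0, 0, 130, 0.7] x 3
[58.8, 13.8, -21.6, -98, -442.6, 103, 0.7] x 8
[58.8, 13.8, -21.6, -98, -442.6, -7, 0.7] x 2
[58.8, 13.8, -21.6, -97.5, -467.6, 36.3, 0.386] x 1
rows 14
```

>>> {"fn": "carry_out", "kwargs": {"increments": [[0,0,0,0,0,60,0.7],[0,0,0,0,0,120,0.7],[0,0,0,-10,-30,180,0.7],[58.8,13.8,-21.6,-98,-442.6,160,0.7],[58.8,13.8,-21.6,-98,-442.6,160,0.7],[58.8,13.8,-21.6,-98,-442.6,160,0.7],[58.8,13.8,-21.6,-98,-442.6,160,0.7],[58.8,13.8,-21.6,-98,-442.6,160,0.7],[58.8,13.8,-21.6,-98,-442.6,160,0.7],[58.8,13.8,-21.6,-98,-442.6,160,0.7],[58.8,13.8,-21.6,-98,-442.6,160,0.7],[58.8,13.8,-21.6,-98,-442.6,160,0.7],[58.8,13.8,-21.6,-98,-442.6,160,0.7],[58.8,13.8,-21.6,-98,-442.6,160,0.7],[58.8,13.8,-21.6,-98,-442.6,160,0.7]]}}

```text
clock: 47.7
tool_pos: [0.5313, -0.1384, 0.1977]
orientation: [-179.9, 30.0, -88.6]
force: [1.1, -0.0, -2.2]
opening: 0.0434
```

Run:
```python
from h import *
snap("top");o=ctrl.get_obs();print(o["tool_pos"],o["opening"],o["joint_pos"].round())
R=tool(271.2,1.2,30);d=dirz(R);plan([(np.array([.5313,-.1375,.027])-d*.005,R,.7)])
```

```text
[ 0.53121366 -0.13861393  0.19757032] 0.04384203955172227 [-16.  19.  -0. -29. -81. 114.]
[0, 0.1, -0.2, 0.1, -1.4, -166.2, 0.7] x 3
rows 3
```

>>> {"fn": "carry_out", "kwargs": {"increments": [[0,0,0,0,-1.4,-60,0.7],[0,0,0,0,-1.4,-115,0.7],[0,0,0,0,-1.4,-140,0.7],[0,0,0,0,-1.4,-155,0.7],[0,0,0,0,-1.4,-162,0.7],[0,0,0,0,-1.4,-166,0.7],[0,0,0,0,-1.4,-166,0.7]]}}

```text
clock: 48.62
tool_pos: [0.5315, -0.1413, 0.032]
orientation: [-179.9, 30.0, -88.7]
force: [-0.2, 0.9, -2.6]
opening: 0.0435
```

>>> {"fn": "carry_out", "kwargs": {"increments": [[0,0,0,0,0,-1,0.41],[0,0,0,0,0,-1,0.41],[0,0,0,0,0,-1,0.41],[0,0,0,0,-5,8,0.41],[0,0,0,0,-12,21,0.41],[0,0,0,0,-25,43,0.41],[0,0,0,0,-25,43,0.41],[0,0,0,0,-25,130,0.386],[0,0,0,0,-25,200,0.386],[-30,0,0,-30,-75,300,0.386],[-30,0,0,-30,-75,300,0.386],[-30,0,0,-30,-75,300,0.386],[-30,0,0,-30,-75,300,0.386],[-30,0,0,-30,-75,300,0.386]]}}

```text
clock: 50.38
tool_pos: [0.5006, -0.2154, 0.3303]
orientation: [179.3, 0.2, -88.9]
force: [0.1, -0.7, -0.2]
opening: 0.054
```

```bash
python3 - <<'E'
from h import *
w=snap("wrist");print(fitroll(w,.535,-.2975,1,.026),fitroll(w,.5313,-.1375,1,.026));save(w,"k5.png",(100,50,400,240),2)
E
python3 pick.py .489 .131 97 30 .033 0
```

```text
(np.float64(0.5341991836519275), np.float64(-0.29821341972620097), np.float64(0.9339198023536869), np.float64(0.9668462494819726)) (np.float64(0.5318803522608151), np.float64(-0.13999002103717917), np.float64(1.0746923830238206), np.float64(0.9694560669456067))
[-25.4, 21, -81.7, 32.8, 353.1, -168.8, 0.386] x 9
[-25.4, 21, -81.7, 13, 350.7, -253.5, 0.386] x 2
[-25.4, 21, -81.7, -1.9, 348.9, -279.5, 0.386] x 2
[-25.4, 21, -81.7, -10.1, 347.9, -293.8, 0.386] x 3
[-25.4, 21, -81.7, -10.1, 347.9, -293.8, 0.7] x 6
rows 22
```

View pics/k5.png

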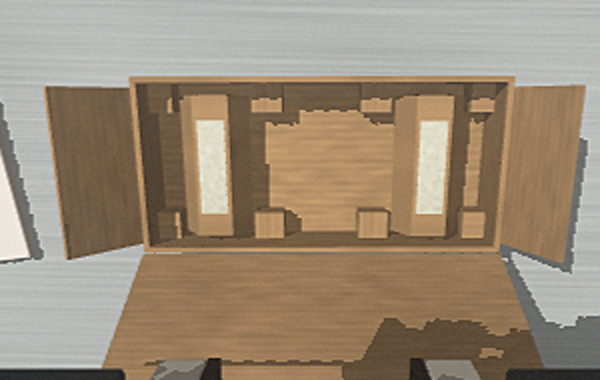

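Both end boxes lie label up in their bays at (212,165) and (432,165), and the middle bay is free. Now C.

>>> {"fn": "carry_out", "kwargs": {"increments": [[-25.4,21,-81.7,33,353,-100,0.386],[-25.4,21,-81.7,33,353,-100,0.386],[-25.4,21,-81.7,33,353,-100,0.386],[-25.4,21,-81.7,33,353,-100,0.386],[-25.4,21,-81.7,33,353,-100,0.386],[-25.4,21,-81.7,33,353,-100,0.386],[-25.4,21,-81.7,33,353,-100,0.386],[-25.4,21,-81.7,33,353,-100,0.386],[-25.4,21,-81.7,33,353,-100,0.386],[-25.4,21,-81.7,33,353,-100,0.386],[-25.4,21,-81.7,33,353,-100,0.386],[-25.4,21,-81.7,33,353,-100,0.386]]}}

```text
clock: 52.02
tool_pos: [0.5339, 0.1368, 0.2314]
orientation: [-179.9, -30.1, -172.8]
force: [0.4, 0.2, -0.1]
opening: 0.0541
```

```bash
python3 look.py w8.png .489,.131,97;python3 pick.py .489 .131 97 30 .033 0
```

```text
52.025 [0.53394131 0.13680782 0.23141884]
.489,.131,97 [ 0.4882  0.1305 96.0373  0.9574]
[0.1, -0.1, -0.2, -0.2, -0.5, -70.7, 0.386] x 2
[0.1, -0.1, -0.2, -20.1, -2.9, -155.3, 0.386] x 2
[0.1, -0.1, -0.2, -35, -4.8, -181.3, 0.386] x 2
[0.1, -0.1, -0.2, -43.1, -5.8, -195.6, 0.386] x 3
[0.1, -0.1, -0.2, -43.1, -5.8, -195.6, 0.7] x 6
rows 15
```

>>> {"fn": "carry_out", "kwargs": {"increments": [[0,0,0,0,-0.5,-62,0.386],[0,0,0,-10,-2,-115,0.386],[0,0,0,-20,-3,-155,0.386],[0,0,0,-28,-4,-170,0.386],[0,0,0,-35,-5,-181,0.386],[0,0,0,-39,-5.5,-189,0.386],[0,0,0,-43.1,-6,-195.6,0.386],[0,0,0,-43.1,-6,-195.6,0.386],[0,0,0,-43.1,-6,-195.6,0.386],[0,0,0,-43.1,-6,-195.6,0.7],[0,0,0,-43.1,-6,-195.6,0.7],[0,0,0,-43.1,-6,-195.6,0.7],[0,0,0,-43.1,-6,-195.6,0.7]]}}

```text
clock: 53.75
tool_pos: [0.4908, 0.1308, 0.036]
orientation: [-179.9, -30.2, -172.9]
force: [-0.6, 0.8, 4.9]
opening: 0.0437
```

```bash
python3 carry.py .60 .27 25 -30 .035 0
```

```text
st -0.0023501928285321392
[0, 0, 0, 0, 0, 130, 0.7] x 3
[-30.8, -56, -65, 108.7, 140.2, 111, 0.7] x 9
[-30.8, -56, -65, 108.7, 140.2, 1, 0.7] x 2
[-30.8, -56, -65, 98.1, 162.9, 44.3, 0.386] x 1
rows 15
```

>>> {"fn": "carry_out", "kwargs": {"increments": [[0,0,0,0,0,60,0.7],[0,0,0,10,10,90,0.7],[-30.8,-56,-65,108.7,140,90,0.7],[-30.8,-56,-65,108.7,140,90,0.7],[-30.8,-56,-65,108.7,140,90,0.7],[-30.8,-56,-65,108.7,140,90,0.7],[-30.8,-56,-65,108.7,140,90,0.7],[-30.8,-56,-65,108.7,140,90,0.7],[-30.8,-56,-65,108.7,140,90,0.7],[-30.8,-56,-65,108.7,140,90,0.7],[-30.8,-56,-65,108.7,140,90,0.7],[-30.8,-56,-65,108.7,140,90,0.7],[-30.8,-56,-65,108.7,140,30,0.7],[-30.8,-56,-65,108.7,140,10,0.7],[-30.8,-56,-65,108.7,140,4,0.7],[-30.8,-56,-65,108.7,140,1,0.7],[-30.8,-56,-65,108.7,140,1,0.7]]}}

```text
clock: 55.88
tool_pos: [0.6002, 0.2714, 0.0378]
orientation: [179.9, 29.9, 115.0]
force: [-1.1, -0.4, -1.8]
opening: 0.0436
```

>>> {"fn": "carry_out", "kwargs": {"increments": [[0,0,0,0,0,0,0.386],[0,0,0,0,0,0,0.386],[0,0,0,0,0,0,0.386],[0,0,0,-3,7,14,0.386],[0,0,0,-10.5,23,43,0.386],[0,0,0,-10.5,23,43,0.386],[0,0,0,-10.5,23,100,0.3],[0,0,0,-10.5,23,160,0.3],[27,12.7,0,-60,-30,270,0.3],[27,12.7,0,-60,-30,270,0.3],[27,12.7,0,-60,-30,270,0.3],[27,12.7,0,-60,-30,270,0.3],[27,12.7,0,-60,-30,270,0.3]]}}

```text
clock: 57.5
tool_pos: [0.5393, 0.2403, 0.3061]
orientation: [-179.9, 0.2, 115.0]
force: [0.2, 0.2, -0.1]
opening: 0.0611
```

```bash
python3 look.py w9.png .60,.27,25
python3 - <<'E'
from h import *
print(ctrl.get_obs()["joint_pos"].round())
plan([([.57,.23,.30],tool(205),.3),([.57,.23,.30],tool(295),.3)])
E
```

```text
57.5 [0.53934433 0.24034374 0.30609784]
.60,.27,25 None
[  43.   10.   -3.    0.  -77. -108.]
[0.3, 0.2, 89.9, 31, -11.1, -5.1, 0.3] x 9
[0.2, 0.5, 179.9, 31, -11.1, -5.1, 0.3] x 9
rows 18
```

View pics/w9.png

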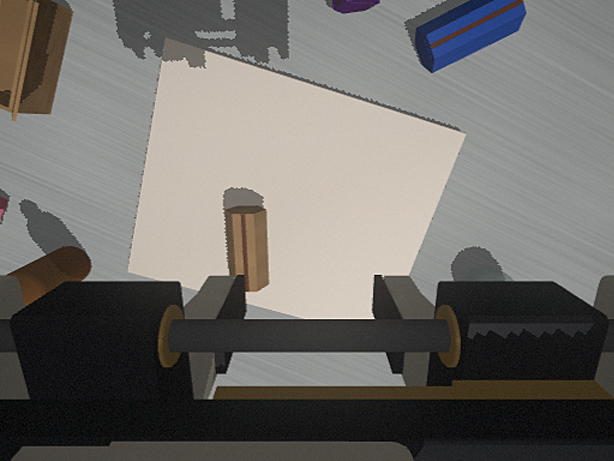

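C is at (247,248), not where I released it. It was knocked aside after release, and a seam shows near its top. I'll fit it and work out which flat.

Run:
```python
from h import *
w=snap("wrist")
print([ (np.round(x["centre"],3),round(x["confidence"],2)) for x in ctrl.search_frame(w,"roll1")])
g=px2w(w,[[206,207]],.034)[0];r=fitroll(w,g[0],g[1],25);print(g,r)
x,y,yw=r[:3];c,s=np.cos(np.radians(yw)),np.sin(np.radians(yw))
for nm,u,dz in(("top",0,.022),("-y",.019,.011),("+y",-.019,.011)):
    print(nm,(w2px(w,[[x+l*c+u*s,y+l*s-u*c,.034+dz] for l in(.05,-.05)])).round(1).tolist())
im=w["pixels"][160:250,170:240];v=im.astype(int).sum(2)
for row in (20,40,60): print(row+160,(v[row]).tolist())
```

```text
[(array([0.315, 0.314, 0.045]), 0.92), (array([ 0.516, -0.121,  0.036]), 0.78), (array([0.34 , 0.2  , 0.028]), 0.78), (array([0.626, 0.196, 0.055]), 0.59)]
[0.63755284 0.20017861 0.034     ] NoneTraceback (most recent call last):
  File "<stdin>", line 5, in <module>
TypeError: 'NoneType' object is not subscriptable
```

```bash
python3 - <<'E'
import re
s=open('h.py').read()
s=s.replace('''    ms=[r["pixels"] for r in ctrl.outline_of(p,label)]''','''    ms=[r["pixels"] for r in ctrl.outline_of(p,label)]+brown(p)''')
s+='''
def brown(p):
    h=cv2.cvtColor(np.ascontiguousarray(p["pixels"]),cv2.COLOR_BGR2HSV);m=((h[...,0]<25)&(h[...,1]>70)&(h[...,2]>40)).astype(np.uint8)
    n,l=cv2.connectedComponents(cv2.morphologyEx(m,cv2.MORPH_OPEN,np.ones((3,3))));return [l==i for i in range(1,n)]
'''
open('h.py','w').write(s)
E
python3 - <<'E'
from h import *
w=snap("wrist");r=fitroll(w,.63,.197,25);print(np.round(r,4))
x,y,yw=r[:3];c,s=np.cos(np.radians(yw)),np.sin(np.radians(yw))
for nm,u,dz in(("top",0,.022),("-y",.019,.011),("+y",-.019,.011)):
    print(nm,(w2px(w,[[x+l*c+u*s,y+l*s-u*c,.034+dz] for l in(.05,-.05)])).round(1).tolist())
v=w["pixels"].astype(int).sum(2)
for row in (185,205,225): print(row,v[row,184:228].tolist())
E
```

```text
[ 0.6359  0.1979 24.702   0.9138]
top [[203.6, 241.6], [200.4, 176.3]]
-y [[192.4, 238.3], [188.6, 174.4]]
+y [[217.3, 238.5], [215.1, 174.6]]
185 [591, 558, 288, 210, 224, 224, 220, 255, 354, 353, 345, 354, 346, 351, 331, 228, 207, 206, 272, 360, 347, 344, 343, 347, 348, 338, 287, 302, 304, 314, 310, 311, 305, 311, 309, 291, 361, 541, 593, 581, 583, 576, 577, 577]
205 [575, 580, 606, 570, 234, 214, 231, 227, 241, 353, 360, 348, 344, 346, 348, 332, 227, 202, 198, 222, 375, 359, 347, 359, 356, 348, 342, 304, 307, 309, 308, 310, 315, 312, 307, 315, 300, 386, 613, 592, 580, 586, 578, 584]
225 [581, 579, 578, 602, 566, 250, 192, 221, 220, 229, 309, 360, 353, 354, 349, 350, 352, 265, 215, 179, 236, 371, 356, 352, 346, 346, 355, 349, 304, 306, 306, 312, 316, 313, 307, 309, 307, 337, 504, 613, 599, 584, 594, 594]
```

The seam lies along the top line (col 201.5 against 201.8 predicted), so C was rolled 180°: its label is down. I'll roll it over three times, starting from where it lies.

```bash
python3 pick.py .6355 .198 24.7 30 .033 0
```

```text
[27.4, 12.6, -0.4, 115, -84.3, -144.8, 0.386] x 4
[27.4, 12.6, -0.4, 106.6, -66.2, -229.5, 0.386] x 2
[27.4, 12.6, -0.4, 100.4, -52.5, -255.5, 0.386] x 2
[27.4, 12.6, -0.4, 96.9, -45, -269.8, 0.386] x 3
[27.4, 12.6, -0.4, 96.9, -45, -269.8, 0.7] x 6
rows 17
```

>>> {"fn": "carry_out", "kwargs": {"increments": [[27.4,12.6,-0.4,115,-84,-145,0.386],[27.4,12.6,-0.4,115,-84,-145,0.386],[27.4,12.6,-0.4,115,-84,-145,0.386],[27.4,12.6,-0.4,115,-84,-145,0.386],[27.4,12.6,-0.4,115,-84,-145,0.386],[27.4,12.6,-0.4,107,-66,-230,0.386],[27.4,12.6,-0.4,107,-66,-230,0.386],[27.4,12.6,-0.4,103,-58,-246,0.386],[27.4,12.6,-0.4,100.4,-52.5,-256,0.386],[27.4,12.6,-0.4,98,-49,-263,0.386],[27.4,12.6,-0.4,97,-45,-270,0.386],[27.4,12.6,-0.4,97,-45,-270,0.386],[27.4,12.6,-0.4,97,-45,-270,0.386],[27.4,12.6,-0.4,97,-45,-270,0.7],[27.4,12.6,-0.4,97,-45,-270,0.7],[27.4,12.6,-0.4,97,-45,-270,0.7],[27.4,12.6,-0.4,97,-45,-270,0.7]]}}

```text
clock: 59.98
tool_pos: [0.6367, 0.1962, 0.0372]
orientation: [179.9, -30.1, 114.7]
force: [-1.5, 2.7, 5.5]
opening: 0.0437
```

```bash
python3 carry.py .62 .25 25 -30 .035 0
```

```text
st -0.003701162078419208
[0, 0, 0, 0, 0, 130, 0.7] x 3
[-54.5, -25.2, 0.3, -17.5, 55.5, 111, 0.7] x 6
[-54.5, -25.2, 0.3, -17.5, 55.5, 1, 0.7] x 2
[-54.5, -25.2, 0.3, -28.1, 78.1, 44.3, 0.386] x 1
rows 12
```

>>> {"fn": "carry_out", "kwargs": {"increments": [[0,0,0,0,0,60,0.7],[-54.5,-25.2,0.3,-17.5,55.5,70,0.7],[-54.5,-25.2,0.3,-17.5,55.5,70,0.7],[-54.5,-25.2,0.3,-17.5,55.5,70,0.7],[-54.5,-25.2,0.3,-17.5,55.5,70,0.7],[-54.5,-25.2,0.3,-17.5,55.5,70,0.7],[-54.5,-25.2,0.3,-17.5,55.5,70,0.7],[-54.5,-25.2,0.3,-17.5,55.5,15,0.7],[-54.5,-25.2,0.3,-17.5,55.5,5,0.7],[-54.5,-25.2,0.3,-17.5,55.5,1,0.7],[-54.5,-25.2,0.3,-17.5,55.5,1,0.7],[-54.5,-25.2,0.3,-17.5,55.5,1,0.386],[-54.5,-25.2,0.3,-17.5,55.5,1,0.386],[-54.5,-25.2,0.3,-17.5,55.5,1,0.386],[-54.5,-25.2,0.3,-21,62,15,0.386],[-54.5,-25.2,0.3,-28,78,44,0.386],[-54.5,-25.2,0.3,-28,78,100,0.386],[-54.5,-25.2,0.3,-28,78,150,0.386],[-27,-12.6,0.3,-28,40,200,0.386],[-27,-12.6,0.3,-28,40,200,0.386]]}}

```text
clock: 62.48
tool_pos: [0.6093, 0.2375, 0.2434]
orientation: [179.4, 8.1, 115.1]
force: [0.7, -0.9, -0.6]
opening: 0.0539
```

```bash
python3 look.py w10.png .62,.25,25; python3 pick.py .62 .25 25 30 .033 0
```

```text
62.475 [0.60926259 0.23750482 0.24344707]
.62,.25,25 [ 0.6227  0.2519 25.4595  0.9783]
[34.3, 16.5, 0.4, 28.9, -26.1, -81, 0.386] x 4
[34.3, 16.5, 0.4, 20.4, -7.9, -165.6, 0.386] x 2
[34.3, 16.5, 0.4, 14.1, 5.7, -191.6, 0.386] x 2
[34.3, 16.5, 0.4, 10.6, 13.1, -205.9, 0.386] x 3
[34.3, 16.5, 0.4, 10.6, 13.1, -205.9, 0.7] x 6
rows 17
```

>>> {"fn": "carry_out", "kwargs": {"increments": [[34.3,16.5,0.4,30,-25,-81,0.386],[34.3,16.5,0.4,30,-25,-81,0.386],[34.3,16.5,0.4,30,-25,-81,0.386],[34.3,16.5,0.4,30,-25,-81,0.386],[34.3,16.5,0.4,30,-25,-81,0.386],[34.3,16.5,0.4,21,-7,-165,0.386],[34.3,16.5,0.4,21,-7,-165,0.386],[34.3,16.5,0.4,18,0,-181,0.386],[34.3,16.5,0.4,15,6.5,-192,0.386],[34.3,16.5,0.4,13,10,-199,0.386],[34.3,16.5,0.4,11.6,14,-206,0.386],[34.3,16.5,0.4,11.6,14,-206,0.386],[34.3,16.5,0.4,11.6,14,-206,0.386],[34.3,16.5,0.4,11.6,14,-206,0.7],[34.3,16.5,0.4,11.6,14,-206,0.7],[34.3,16.5,0.4,11.6,14,-206,0.7],[34.3,16.5,0.4,11.6,14,-206,0.7]]}}

```text
clock: 64.7
tool_pos: [0.6197, 0.2514, 0.032]
orientation: [-179.8, -29.7, 115.4]
force: [-3.1, 4.8, 7.0]
opening: 0.0438
```

```bash
python3 carry.py .62 .25 25 -30 .035 0
```

```text
st 0.0023481791891702165
[0, 0, 0, 0, 0, 130, 0.7] x 3
[-53.9, -25.6, -0.3, 0.8, -2.5, 111, 0.7] x 6
[-53.9, -25.6, -0.3, 0.8, -2.5, 1, 0.7] x 2
[-53.9, -25.6, -0.3, -9.8, 20.2, 44.3, 0.386] x 1
rows 12
```

>>> {"fn": "carry_out", "kwargs": {"increments": [[0,0,0,0,0,60,0.7],[-54,-25.5,0,1,-2,70,0.7],[-54,-25.5,0,1,-2,70,0.7],[-54,-25.5,0,1,-2,70,0.7],[-54,-25.5,0,1,-2,70,0.7],[-54,-25.5,0,1,-2,70,0.7],[-54,-25.5,0,1,-2,70,0.7],[-54,-25.5,0,1,-2,15,0.7],[-54,-25.5,0,1,-2,5,0.7],[-54,-25.5,0,1,-2,2,0.7],[-54,-25.5,0,1,-2,2,0.7],[-54,-25.5,0,1,-2,2,0.41],[-54,-25.5,0,1,-2,2,0.41],[-54,-25.5,0,1,-2,2,0.41],[-54,-25.5,0,-3,4,16,0.4],[-54,-25.5,0,-10,20,44,0.386],[-54,-25.5,0,-10,20,100,0.386],[-54,-25.5,0,-10,20,150,0.386],[-27,-12.6,0,-20,0,220,0.386],[-27,-12.6,0,-20,0,220,0.386]]}}

```text
clock: 67.2
tool_pos: [0.6005, 0.2524, 0.2575]
orientation: [179.9, 8.2, 115.5]
force: [1.2, -1.6, -1.2]
opening: 0.0538
```

```bash
cat > lab.py <<'E'
# lab.py x y yaw : mean saturation on the three visible flats (label = low S)
import sys;from h import *
x,y,yw=map(float,sys.argv[1:4]);zc=.034
w=snap("wrist");r=fitroll(w,x,y,yw);print("fit",np.round(r,4));x,y,yw=r[:3];c,s=np.cos(np.radians(yw)),np.sin(np.radians(yw))
h=cv2.cvtColor(w["pixels"],cv2.COLOR_BGR2HSV)
for nm,u,dz in(("top",0,.022),("-y",.019,.011),("+y",-.019,.011)):
    q=w2px(w,[[x+l*c+u*s,y+l*s-u*c,zc+dz] for l in np.linspace(-.028,.028,15)]).round().astype(int)
    print(nm,np.median(h[q[:,1],q[:,0]],axis=0))
E
python3 lab.py .62 .25 25; python3 pick.py .62 .25 25 30 .034 0
```

```text
fit [ 0.6243  0.252  25.3102  0.9635]
top [ 15. 104. 150.]
-y [ 23.  30. 113.]
+y [ 15. 100. 129.]
[34.5, 16.3, 0, 37, -40.4, -95.4, 0.386] x 4
[34.5, 16.3, 0, 28.6, -22.3, -180.1, 0.386] x 2
[34.5, 16.3, 0, 22.2, -8.7, -206, 0.386] x 2
[34.5, 16.3, 0, 18.8, -1.2, -220.3, 0.386] x 3
[34.5, 16.3, 0, 18.8, -1.2, -220.3, 0.7] x 6
rows 17
```

The label (low saturation) is on the −y flat as expected. Third roll.

>>> {"fn": "carry_out", "kwargs": {"increments": [[34.5,16.3,0,40,-39,-95,0.386],[34.5,16.3,0,40,-39,-95,0.386],[34.5,16.3,0,40,-39,-95,0.386],[34.5,16.3,0,40,-39,-95,0.386],[34.5,16.3,0,40,-39,-95,0.386],[34.5,16.3,0,32,-21,-180,0.386],[34.5,16.3,0,32,-21,-180,0.386],[34.5,16.3,0,28,-13,-196,0.386],[34.5,16.3,0,25,-7,-206,0.386],[34.5,16.3,0,23,-3,-213,0.386],[34.5,16.3,0,22,0.5,-219,0.386],[34.5,16.3,0,22,0.5,-219,0.386],[34.5,16.3,0,22,0.5,-219,0.386],[34.5,16.3,0,22,0.5,-219,0.7],[34.5,16.3,0,22,0.5,-219,0.7],[34.5,16.3,0,22,0.5,-219,0.7],[34.5,16.3,0,22,0.5,-219,0.7]]}}

```text
clock: 69.42
tool_pos: [0.6221, 0.2513, 0.0328]
orientation: [-179.7, -29.5, 115.4]
force: [-2.2, 2.5, 4.7]
opening: 0.0435
```

```bash
python3 carry.py .60 .26 25 -30 .035 0
```

```text
st 0.001399191528417644
[0, 0, 0, 0, 0, 130, 0.7] x 3
[-53.7, -25.6, -0.3, -21.8, 8, 111, 0.7] x 6
[-53.7, -25.6, -0.3, -21.8, 8, 1, 0.7] x 2
[-53.7, -25.6, -0.3, -32.3, 30.7, 44.3, 0.386] x 1
rows 12
```

>>> {"fn": "carry_out", "kwargs": {"increments": [[0,0,0,0,0,60,0.7],[-53.7,-25.6,0,-22,8,70,0.7],[-53.7,-25.6,0,-22,8,70,0.7],[-53.7,-25.6,0,-22,8,70,0.7],[-53.7,-25.6,0,-22,8,70,0.7],[-53.7,-25.6,0,-22,8,70,0.7],[-53.7,-25.6,0,-22,8,70,0.7],[-53.7,-25.6,0,-22,8,15,0.7],[-53.7,-25.6,0,-22,8,5,0.7],[-53.7,-25.6,0,-22,8,2,0.7],[-53.7,-25.6,0,-22,8,2,0.7],[-53.7,-25.6,0,-22,8,2,0.41],[-53.7,-25.6,0,-22,8,2,0.41],[-53.7,-25.6,0,-22,8,2,0.41],[-53.7,-25.6,0,-26,15,16,0.4],[-53.7,-25.6,0,-33,31,44,0.386],[-53.7,-25.6,0,-33,31,100,0.386],[-53.7,-25.6,0,-33,31,150,0.3],[-27,-12.6,0,-50,-5,220,0.3],[-27,-12.6,0,-50,-5,240,0.3]]}}

```text
clock: 71.92
tool_pos: [0.5711, 0.2467, 0.276]
orientation: [-179.8, 8.1, 115.5]
force: [1.9, -1.4, -0.4]
opening: 0.0612
```

```bash
python3 lab.py .60 .26 25
python3 - <<'E'
from h import *
print(ctrl.get_obs()["joint_pos"].round())
plan([([.57,.24,.29],tool(205),.3),([.57,.24,.29],tool(295),.3)])
E
```

```text
fit [ 0.6014  0.2618 24.8671  0.6808]
top [ 24.  30. 183.]
-y [15. 87. 96.]
+y [ 16.  98. 125.]
[  46.   14.   -5.    8.  -73. -113.]
[2.6, 8.5, 89.7, -4.6, -5.3, 8.9, 0.3] x 9
[-5.8, 11.1, 179.5, -4.6, -5.3, 8.9, 0.3] x 9
rows 18
```

>>> {"fn": "carry_out", "kwargs": {"increments": [[2.6,8.5,89.7,-5,-5,9,0.2],[2.6,8.5,89.7,-5,-5,9,0.2],[2.6,8.5,89.7,-5,-5,9,0.2],[2.6,8.5,89.7,-5,-5,9,0.2],[2.6,8.5,89.7,-5,-5,9,0.2],[2.6,8.5,89.7,-5,-5,9,0.2],[2.6,8.5,89.7,-5,-5,9,0.2],[2.6,8.5,89.7,-5,-5,9,0.2],[2.6,8.5,89.7,-5,-5,9,0.2],[-5.8,11.1,179.5,-5,-5,9,0.2],[-5.8,11.1,179.5,-5,-5,9,0.2],[-5.8,11.1,179.5,-5,-5,9,0.2],[-5.8,11.1,179.5,-5,-5,9,0.2],[-5.8,11.1,179.5,-5,-5,9,0.2],[-5.8,11.1,179.5,-5,-5,9,0.2],[-5.8,11.1,179.5,-5,-5,9,0.2],[-5.8,11.1,179.5,-5,-5,9,0.2],[-5.8,11.1,179.5,-5,-5,9,0.2],[-5.8,11.1,179.5,-5,-5,9,0.2],[-5.8,11.1,179.5,-5,-5,9,0.2]]}}

```text
clock: 74.53
tool_pos: [0.567, 0.2406, 0.2809]
orientation: [-179.2, 0.6, -64.8]
force: [0.1, -0.1, -0.2]
opening: 0.0705
```

```bash
python3 lab.py .60 .26 25
python3 - <<'E'
from h import *
w=snap("wrist");r=fitroll(w,.6014,.2618,25)
print(r)
save(w,"w11.png",(150,20,400,240),2)
R=tool(295)
plan([([.6014,.2618,.10],R,.2),([.6014,.2618,.024],R,.2),([.6014,.2618,.024],R,.6)])
E
```

```text
fit [ 0.6009  0.261  26.1106  0.968 ]
top [ 24.  30. 174.]
-y [15. 93. 92.]
+y [ 15.  97. 118.]
(np.float64(0.6010404646729641), np.float64(0.2615715313823388), np.float64(25.22529283438994), np.float64(0.6910569105691057))
[-0.8, 0.4, -0.2, 34.3, 21.4, -180.7, 0.2] x 3
[-0.8, 0.4, -0.2, 34.3, 21.4, -256.7, 0.2] x 2
[-0.8, 0.4, -0.2, 34.3, 21.4, -256.7, 0.6] x 1
rows 6
```

View pics/w11.png

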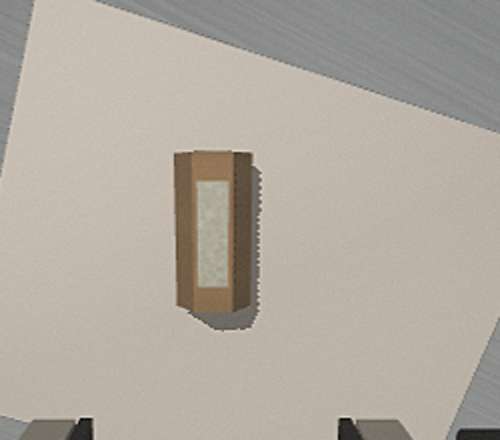

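C lies label up at (212,230). I'm gripping it vertically across its edges for the middle bay.

>>> {"fn": "carry_out", "kwargs": {"increments": [[-0.8,0.4,0,34,21,-62,0.2],[-0.8,0.4,0,34,21,-125,0.2],[-0.8,0.4,0,34,21,-185,0.2],[-0.8,0.4,0,34,21,-215,0.2],[-0.8,0.4,0,34,21,-240,0.2],[-0.8,0.4,0,34,21,-256,0.2],[-0.8,0.4,0,34,21,-256,0.2],[-0.8,0.4,0,34,21,-256,0.35],[-0.8,0.4,0,34,21,-256,0.45],[-0.8,0.4,0,34,21,-256,0.6],[-0.8,0.4,0,34,21,-256,0.6],[-0.8,0.4,0,34,21,-256,0.6]]}}

```text
clock: 76.22
tool_pos: [0.6018, 0.2617, 0.0258]
orientation: [-179.9, 0.0, -64.7]
force: [-1.1, 0.0, 6.5]
opening: 0.049
```

Run:
```python
from h import *
o=ctrl.get_obs();p=o["tool_pos"];print(p,o["orientation"])
R=tool(271.2);z=p[2]-.008+.001
plan([([.533,-.2185,z+.16],R,.6),([.533,-.2185,z],R,.6)])
```

```text
[0.60177838 0.26171794 0.02582071] [-1.79850483e+02  2.28791371e-02 -6.47194014e+01]
[-0.1, 0.1, -24.1, -68.8, -480.2, 153, 0.6] x 9
[-0.1, 0.1, -24.1, -68.8, -480.2, -7, 0.6] x 3
rows 12
```

The opening reads 49.0 mm where about 50.5 was expected, so the box may have turned a little in the grip. I'll lift and check the label's direction.

>>> {"fn": "carry_out", "kwargs": {"increments": [[0,0,0,0,0,30,0.6],[0,0,0,0,0,80,0.6],[0,0,0,0,0,80,0.6],[0,0,0,0,0,80,0.6]]}}

```text
clock: 76.72
tool_pos: [0.6006, 0.2612, 0.1043]
orientation: [-180.0, 0.0, -64.8]
force: [-0.3, 0.2, -2.3]
opening: 0.0493
```

Run:
```python
from h import *
w=snap("wrist");o=w["obs"];print(o["tool_pos"],o["opening"])
h=cv2.cvtColor(w["pixels"],cv2.COLOR_BGR2HSV)
yw=25.3;c,s=np.cos(np.radians(yw)),np.sin(np.radians(yw));P=o["tool_pos"]
zc=P[2]+.0082
# lateral scan across roll at several axial stations, points on plane z=zc+.022
for l in (.02,.03,.04):
  u=np.arange(-.026,.0261,.002)
  q=w2px(w,[[P[0]+l*c-a*s,P[1]+l*s+a*c,zc+.022] for a in u]).round().astype(int)
  print(l,q[0],q[-1],[(int(h[v,x,1]),int(h[v,x,2])) for x,v in q])
save(w,"held.png",(120,100,400,310),2.5)
sc=snap("scene");save(sc,"helds.png",(270,110,400,220),5)
```

```text
[0.60064297 0.26116894 0.10428293] 0.049271920492689726
0.02 [313 234] [202 234] [(34, 119), (38, 74), (73, 56), (108, 90), (100, 89), (103, 89), (110, 90), (111, 147), (127, 141), (34, 182), (31, 180), (33, 179), (30, 176), (33, 180), (33, 178), (32, 175), (32, 178), (31, 175), (69, 162), (111, 149), (103, 121), (107, 121), (107, 122), (108, 123), (61, 63), (32, 55), (36, 126)]
0.03 [314 214] [201 214] [(29, 114), (27, 112), (48, 106), (105, 92), (107, 93), (97, 92), (104, 93), (109, 150), (106, 152), (34, 179), (35, 174), (30, 178), (35, 181), (33, 186), (34, 187), (34, 187), (31, 182), (31, 180), (93, 153), (110, 149), (107, 117), (110, 116), (109, 117), (98, 120), (28, 194), (24, 198), (28, 199)]
0.04 [315 193] [199 193] [(27, 200), (33, 102), (51, 104), (95, 97), (106, 94), (104, 96), (98, 94), (111, 154), (112, 150), (111, 151), (111, 152), (110, 153), (109, 155), (109, 152), (110, 153), (109, 154), (108, 154), (108, 151), (108, 153), (110, 151), (106, 120), (102, 120), (107, 121), (103, 121), (25, 194), (24, 201), (26, 198)]
```

The label and both side flats sit symmetric in the scan, so the box is level in the grip. On to the carton.

>>> {"fn": "carry_out", "kwargs": {"increments": [[0,0,0,-5,-20,60,0.6],[0,0,-10,-20,-80,90,0.6],[0,0,-24.2,-67.5,-480,90,0.6],[0,0,-24.2,-67.5,-480,90,0.6],[0,0,-24.2,-67.5,-480,90,0.6],[0,0,-24.2,-67.5,-480,90,0.6],[0,0,-24.2,-67.5,-480,90,0.6],[0,0,-24.2,-67.5,-480,90,0.6],[0,0,-24.2,-67.5,-480,90,0.6],[0,0,-24.2,-67.5,-480,90,0.6],[0,0,-24.2,-67.5,-480,90,0.6],[0,0,-24.2,-67.5,-480,90,0.6]]}}

```text
clock: 78.32
tool_pos: [0.5338, -0.2178, 0.1942]
orientation: [-180.0, 0.0, -88.9]
force: [-0.5, 0.4, -2.0]
opening: 0.049
```

Run:
```python
from h import *
snap("top");o=ctrl.get_obs();print(o["tool_pos"],o["opening"],o["joint_pos"].round())
plan([([.533,-.2185,.0190],tool(271.2),.6)])
```

```text
[ 0.53385805 -0.21769069  0.19440421] 0.04892411932218457 [ -3.  13. -15.  -0. -63.  94.]
[0, 0, 0.1, -0.9, -0.8, -175.4, 0.6] x 3
rows 3
```

>>> {"fn": "carry_out", "kwargs": {"increments": [[0,0,0,-1,-0.8,-60,0.6],[0,0,0,-1,-0.8,-110,0.6],[0,0,0,-1,-0.8,-140,0.6],[0,0,0,-1,-0.8,-155,0.6],[0,0,0,-1,-0.8,-165,0.6],[0,0,0,-1,-0.8,-171,0.6],[0,0,0,-1,-0.8,-175,0.6],[0,0,0,-1,-0.8,-175,0.6]]}}

```text
clock: 79.38
tool_pos: [0.5329, -0.2195, 0.02]
orientation: [-179.9, 0.0, -88.9]
force: [-1.2, -0.5, -1.5]
opening: 0.0492
```

>>> {"fn": "carry_out", "kwargs": {"increments": [[0,0,0,0,0.5,-1.5,0.6],[0,0,0,0,0.5,-1.5,0.37],[0,0,0,0,0.5,-1.5,0.365],[0,0,0,0,0.5,-1.5,0.365],[0,0,0,0,0.5,10,0.365],[0,0,0,0,0.5,30,0.365],[0,0,0,0,0.5,60,0.365],[0,0,0,0,0.5,120,0.365],[0,0,0,-15,0.5,180,0.5],[0,0,0,-30,0.5,310,1],[0,0,0,-30,0.5,310,1],[0,0,0,-30,0.5,310,1],[0,0,0,-30,0.5,310,1]]}}

```text
clock: 81.0
tool_pos: [0.5025, -0.2188, 0.3305]
orientation: [-179.8, 0.0, -88.9]
force: [-0.1, 0.1, -1.4]
opening: 0.0113
```

Run:
```python
from h import *
w=snap("wrist");print(w["obs"]["tool_pos"])
h=cv2.cvtColor(w["pixels"],cv2.COLOR_BGR2HSV)
# label pixels: low saturation, bright, inside carton opening
q=w2px(w,[[.533+a,-.2175+b,.06] for a,b in((-.055,-.125),(.055,-.125),(.055,.125),(-.055,.125))]).astype(np.int32)
m=np.zeros((384,512),np.uint8);cv2.fillConvexPoly(m,cv2.convexHull(q),1)
m&=((h[...,1]<60)&(h[...,2]>110)).astype(np.uint8)
n,l,st,ce=cv2.connectedComponentsWithStats(m)
for i in range(1,n):
  if st[i,4]>60:
    pts=np.argwhere(l==i)[:,::-1];r=px2w(w,pts,.048);b=cv2.minAreaRect(r[:,:2].astype(np.float32)*1000);print(st[i,4],np.round(b[0],1),np.round(b[1],1),round(b[2],1))
for n in("flap_left_edge","flap_right_edge","lid_tab"): 
  for c in("wrist","top","scene"):
    p=w if c=="wrist" else snap(c);print(n,c,[(np.round(x["centre"],3).tolist(),round(x["confidence"],2)) for x in ctrl.search_frame(p,n)[:1]])
save(w,"k6.png",(100,50,400,300),2)
```

```text
[ 0.50247988 -0.21879052  0.33049453]
619 [ 531.1 -139.2] [64.9 19.6] 1.1
598 [ 532.4 -219. ] [64.8 17.9] 1.0
620 [ 533.8 -298. ] [64.8 19.6] 0.9
flap_left_edge wrist [([0.532, -0.07, 0.089], 0.64)]
flap_left_edge top []
flap_left_edge scene [([0.535, -0.074, 0.079], 0.8)]
flap_right_edge wrist [([0.544, -0.362, 0.092], 0.62)]
flap_right_edge top []
flap_right_edge scene []Traceback (most recent call last):
  File "<stdin>", line 14, in <module>
ValueError: only the last four pictures can be asked about
```

All three labels measure 65 × 18–20 mm at label-up height, centred on their bays. Now the flaps.

```bash
cat > flap.py <<'E'
import sys;from h import *
side=int(sys.argv[1]);n=np.array([-np.sin(np.radians(1.2)),np.cos(np.radians(1.2))])
h=np.array([.533,-.2175])+side*.13*n;R=tool(271.2);r=.048;W=[]
def at(out,z,k=1): W.append(([*(h+side*out*n),z],R,1,k))
at(.085,.24);at(.085,.105,3)
for a in (115,105,95,85,75,65,55,45,35,25,17,10,5,2):
    t=np.radians(a);at(-r*np.cos(t)+.022,.0625+r*np.sin(t))
at(-r+.022,.0625,3)
plan(W)
E
python3 flap.py 1
```

```text
[0, 0, 0.1, 25.8, 216.4, -89.3, 1] x 4
[0, 0, 0.1, 25.8, 216.4, -224.3, 1] x 3
[0, 0, 0.1, 26.7, 173.7, -223.3, 1] x 1
[0, 0, 0.1, 26.8, 165.8, -220.5, 1] x 1
[0, 0, 0.1, 27, 157.6, -219, 1] x 1
[0, 0, 0.1, 27.2, 149.2, -219, 1] x 1
[0, 0, 0.1, 27.3, 141, -220.5, 1] x 1
[0, 0, 0.1, 27.5, 133.1, -223.3, 1] x 1
[0, 0, 0.1, 27.7, 125.9, -227.5, 1] x 1
[0, 0, 0.1, 27.8, 119.5, -232.9, 1] x 1
[0, 0, 0.1, 27.9, 114.1, -239.3, 1] x 1
[0, 0, 0.1, 28, 109.9, -246.5, 1] x 1
[0, 0, 0.1, 28, 107.5, -252.8, 1] x 1
[0, 0, 0.1, 28.1, 106.2, -258.5, 1] x 1
[0, 0, 0.1, 28.1, 105.6, -262.6, 1] x 1
[0, 0, 0.1, 28.1, 105.5, -265.2, 1] x 1
[0, 0, 0.1, 28.1, 105.4, -266.8, 1] x 3
rows 24
```

>>> {"fn": "carry_out", "kwargs": {"increments": [[0,0,0,26,216,-89,1],[0,0,0,26,216,-89,1],[0,0,0,26,216,-89,1],[0,0,0,26,216,-89,1],[0,0,0,26,216,-150,1],[0,0,0,26,216,-205,1],[0,0,0,26,216,-224,1],[0,0,0,26,195,-224,1],[0,0,0,27,174,-223,1],[0,0,0,27,166,-221,1],[0,0,0,27,158,-219,1],[0,0,0,27,149,-219,1],[0,0,0,27,141,-220,1],[0,0,0,27.5,133,-223,1],[0,0,0,27.5,126,-227,1],[0,0,0,28,119.5,-233,1],[0,0,0,28,114,-239,1],[0,0,0,28,110,-246,1],[0,0,0,28,107.5,-253,1],[0,0,0,28,106,-258,1]]}}

```text
clock: 84.05
tool_pos: [0.5305, -0.1131, 0.0711]
orientation: [-180.0, 0.0, -88.9]
force: [-0.5, -0.7, 1.0]
opening: -0.0
```

>>> {"fn": "carry_out", "kwargs": {"increments": [[0,0,0,0,-1,-4,1],[0,0,0,0,-1,-6,1],[0,0,0,0,-1,-8,1],[0,0,0,0,-1,-8,1]]}}

```text
clock: 84.55
tool_pos: [0.5307, -0.1138, 0.0635]
orientation: [-179.9, 0.0, -88.9]
force: [0.7, 1.7, 0.9]
opening: 0.0006
```

>>> {"fn": "carry_out", "kwargs": {"increments": [[0,0,0,0,0,-2,1],[0,0,0,0,0,-3,1],[0,0,0,0,0,-3,1]]}}

```text
clock: 84.92
tool_pos: [0.531, -0.1139, 0.0628]
orientation: [-179.9, -0.0, -88.9]
force: [-7.3, 3.3, 21.5]
opening: 0.0001
```

Run:
```python
from h import *
p=snap("scene");save(p,"f1.png",(90,120,320,290),3)
o=ctrl.get_obs();print(o["force"])
print([(np.round(x["centre"],3).tolist(),round(x["confidence"],2)) for x in ctrl.search_frame(p,"flap_left_edge")[:2]])
```

```text
[-8.03907851  2.71510526 21.58228479]
[([0.551, -0.13, 0.059], 0.53)]
```

Firm contact (21 N) at z = 0.063 and the network's reading at z = 0.059 show the left flap is flat. Now the right one.

>>> {"fn": "carry_out", "kwargs": {"increments": [[0,0,0,0,0,30,1],[0,0,0,0,0,90,1],[0,0,0,0,0,150,1],[0,0,0,2,-60,190,1],[0,0,0,2,-60,190,1]]}}

```text
clock: 85.65
tool_pos: [0.534, -0.1758, 0.2538]
orientation: [-179.6, -0.0, -89.0]
force: [-0.6, 0.6, -0.3]
opening: 0.0003
```

```bash
python3 -c "
from h import *
snap('top')"; python3 flap.py -1
```

```text
[0, 0.2, 0.2, 4.2, -256.9, -12.6, 1] x 5
[0, 0.2, 0.2, 4.2, -256.9, -147.6, 1] x 3
[0, 0.2, 0.2, 3.3, -214.2, -146.5, 1] x 1
[0, 0.2, 0.2, 3.1, -206.3, -143.7, 1] x 1
[0, 0.2, 0.2, 2.9, -198.1, -142.2, 1] x 1
[0, 0.2, 0.2, 2.8, -189.7, -142.2, 1] x 1
[0, 0.2, 0.2, 2.6, -181.5, -143.7, 1] x 1
[0, 0.2, 0.2, 2.4, -173.6, -146.5, 1] x 1
[0, 0.2, 0.2, 2.3, -166.4, -150.7, 1] x 1
[0, 0.2, 0.2, 2.1, -160, -156.1, 1] x 1
[0, 0.2, 0.2, 2, -154.6, -162.5, 1] x 1
[0, 0.2, 0.2, 1.9, -150.4, -169.8, 1] x 1
[0, 0.2, 0.2, 1.9, -148, -176, 1] x 1
[0, 0.2, 0.2, 1.9, -146.6, -181.7, 1] x 1
[0, 0.2, 0.2, 1.8, -146.1, -185.9, 1] x 1
[0, 0.2, 0.2, 1.8, -145.9, -188.4, 1] x 1
[0, 0.2, 0.2, 1.8, -145.9, -190.1, 1] x 3
rows 25
```

>>> {"fn": "carry_out", "kwargs": {"increments": [[0,0,0,4,-257,-12,1],[0,0,0,4,-257,-12,1],[0,0,0,4,-257,-12,1],[0,0,0,4,-257,-12,1],[0,0,0,4,-257,-12,1],[0,0,0,4,-257,-75,1],[0,0,0,4,-257,-130,1],[0,0,0,4,-257,-147,1],[0,0,0,4,-236,-147,1],[0,0,0,3,-214,-146,1],[0,0,0,3,-206,-144,1],[0,0,0,3,-198,-142,1],[0,0,0,3,-190,-142,1],[0,0,0,3,-181,-144,1],[0,0,0,2,-173,-146,1],[0,0,0,2,-166,-150,1],[0,0,0,2,-160,-156,1],[0,0,0,2,-154,-162,1],[0,0,0,2,-150,-170,1],[0,0,0,2,-148,-176,1]]}}

```text
clock: 88.2
tool_pos: [0.5346, -0.3216, 0.0739]
orientation: [-180.0, 0.0, -88.9]
force: [-0.8, 0.3, 1.0]
opening: 0.0002
```

>>> {"fn": "carry_out", "kwargs": {"increments": [[0,0,0,0,1,-5,1],[0,0,0,0,2,-10,1],[0,0,0,0,2,-13,1],[0,0,0,0,2,-15,1],[0,0,0,0,2,-16,1],[0,0,0,0,2,-16,1]]}}

```text
clock: 88.95
tool_pos: [0.5349, -0.3199, 0.0626]
orientation: [-179.9, -0.0, -88.9]
force: [-10.7, 10.6, 32.1]
opening: 0.0008
```

The right flap is pressed flat too (contact at z = 0.063). Now the lid, from behind.

```bash
cat > lid.py <<'E'
from h import *
R=tool(271.2);r=.105;W=[];y=-.2175
def at(x,z,k=1): W.append(([x,y,z],R,1,k))
p=ctrl.get_obs()["tool_pos"];W.append((p+[0,0,.24],R,1,4))
at(.385,.31);at(.385,.165,3)
for a in (112,105,95,85,75,65,55,45,35,25,17,10,5):
    t=np.radians(a);at(.472+r*np.cos(t)-.011,.0655+r*np.sin(t))
plan(W)
E
python3 lid.py
```

```text
[0, 0.1, 0.1, 0, 0, 240, 1] x 4
[0, 0.1, 0.1, -149.9, 102.4, 247.4, 1] x 3
[0, 0.1, 0.1, -149.9, 102.4, 102.4, 1] x 3
[0, 0.1, 0.1, -113.2, 102.4, 100.3, 1] x 1
[0, 0.1, 0.1, -101, 102.4, 104.4, 1] x 1
[0, 0.1, 0.1, -83, 102.4, 107.5, 1] x 1
[0, 0.1, 0.1, -64.7, 102.4, 107.5, 1] x 1
[0, 0.1, 0.1, -46.7, 102.4, 104.4, 1] x 1
[0, 0.1, 0.1, -29.5, 102.4, 98.1, 1] x 1
[0, 0.1, 0.1, -13.6, 102.4, 88.9, 1] x 1
[0, 0.1, 0.1, 0.4, 102.4, 77.2, 1] x 1
[0, 0.1, 0.1, 12.2, 102.4, 63.2, 1] x 1
[0, 0.1, 0.1, 21.3, 102.4, 47.3, 1] x 1
[0, 0.1, 0.1, 26.6, 102.4, 33.6, 1] x 1
[0, 0.1, 0.1, 29.5, 102.4, 21.2, 1] x 1
[0, 0.1, 0.1, 30.7, 102.4, 12.1, 1] x 1
rows 23
```

>>> {"fn": "carry_out", "kwargs": {"increments": [[0,0,0,0,0,40,1],[0,0,0,0,0,100,1],[0,0,0,0,20,160,1],[0,0,0,-33,102,290,1],[0,0,0,-33,102,290,1],[0,0,0,-33,102,290,1],[0,0,0,-33,102,290,1],[0,0,0,-33,102,290,1]]}}

```text
clock: 89.95
tool_pos: [0.5015, -0.2179, 0.3479]
orientation: [-180.0, 0.0, -88.9]
force: [-0.1, -0.0, -1.1]
opening: 0.0005
```

```bash
python3 - <<'E'
from h import *
w=snap("wrist");print(w["obs"]["tool_pos"])
for n in("flap_left_edge","flap_right_edge","lid_tab"): 
  print(n,[(np.round(x["centre"],3).tolist(),round(x["confidence"],2)) for x in ctrl.search_frame(w,n)[:2]])
for n in("flap_left_edge","flap_right_edge"):
  r=ctrl.outline_of(w,n)
  if r:
    pts=np.argwhere(r[0]["pixels"])[:,::-1];b=cv2.minAreaRect((px2w(w,pts,.0615)[:,:2]*1000).astype(np.float32));print(n,r[0]["confidence"],np.round(b[0]),np.round(b[1]))
save(w,"k7.png",(80,40,420,300),2)
E
python3 lid.py
```

```text
[ 0.50150935 -0.21788567  0.347871  ]
flap_left_edge [([0.534, -0.118, 0.067], 0.8)]
flap_right_edge [([0.539, -0.319, 0.06], 0.92), ([0.472, -0.22, 0.06], 0.29)]
lid_tab [([0.447, -0.219, 0.125], 0.55)]
flap_left_edge 0.84 [ 532. -118.] [110.  63.]
flap_right_edge 0.58 [ 535. -319.] [109.  61.]
[0, 0, 0.2, 0, 0, 240, 1] x 4
[0, 0, 0.2, -116.6, 0.8, -37.7, 1] x 5
[0, 0, 0.2, -116.6, 0.8, -182.7, 1] x 3
[0, 0, 0.2, -79.9, 0.8, -184.8, 1] x 1
[0, 0, 0.2, -67.8, 0.8, -180.7, 1] x 1
[0, 0, 0.2, -49.8, 0.8, -177.6, 1] x 1
[0, 0, 0.2, -31.5, 0.8, -177.6, 1] x 1
[0, 0, 0.2, -13.4, 0.8, -180.7, 1] x 1
[0, 0, 0.2, 3.8, 0.8, -187, 1] x 1
[0, 0, 0.2, 19.6, 0.8, -196.2, 1] x 1
[0, 0, 0.2, 33.6, 0.8, -207.9, 1] x 1
[0, 0, 0.2, 45.4, 0.8, -221.9, 1] x 1
[0, 0, 0.2, 54.5, 0.8, -237.8, 1] x 1
[0, 0, 0.2, 59.8, 0.8, -251.5, 1] x 1
[0, 0, 0.2, 62.8, 0.8, -263.9, 1] x 1
[0, 0, 0.2, 64, 0.8, -273, 1] x 1
rows 25
```

View pics/k7.png

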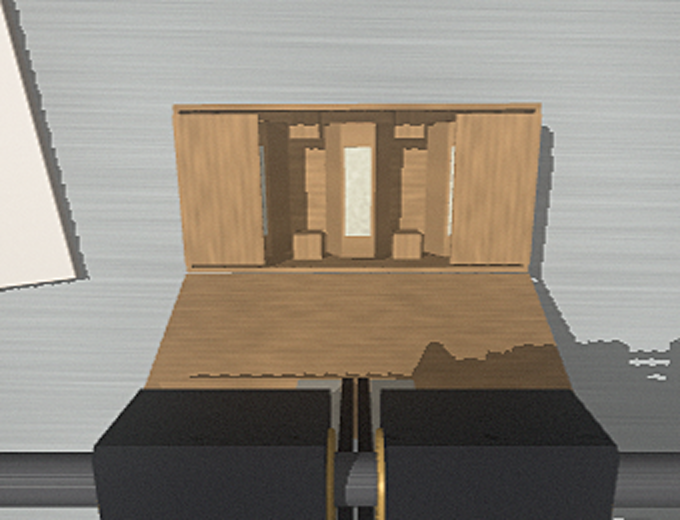

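Both flaps lie flat at (218,188) and (495,188), with the three boxes label up beneath. Closing the lid.

>>> {"fn": "carry_out", "kwargs": {"increments": [[0,0,0,-60,1,0,1],[0,0,0,-117,1,-20,1],[0,0,0,-117,1,-38,1],[0,0,0,-117,1,-38,1],[0,0,0,-117,1,-38,1]]}}

```text
clock: 90.88
tool_pos: [0.3854, -0.2172, 0.3112]
orientation: [-179.9, -0.0, -88.9]
force: [-0.3, -0.6, 0.5]
opening: 0.0004
```

```bash
python3 -c "
from h import *
snap('top');o=ctrl.get_obs();print(o['tool_pos'],o['joint_pos'].round())"; python3 lid.py | tail -15
```

```text
[ 0.38560156 -0.21714144  0.3111573 ] [ -4.  -5. -19.  -0. -76.  95.]
[0, 0.1, 0.1, -0.6, -0.4, -146.2, 1] x 3
[0, 0.1, 0.1, 36.1, -0.4, -148.3, 1] x 1
[0, 0.1, 0.1, 48.2, -0.4, -144.2, 1] x 1
[0, 0.1, 0.1, 66.2, -0.4, -141.1, 1] x 1
[0, 0.1, 0.1, 84.5, -0.4, -141.1, 1] x 1
[0, 0.1, 0.1, 102.6, -0.4, -144.2, 1] x 1
[0, 0.1, 0.1, 119.8, -0.4, -150.5, 1] x 1
[0, 0.1, 0.1, 135.6, -0.4, -159.6, 1] x 1
[0, 0.1, 0.1, 149.6, -0.4, -171.4, 1] x 1
[0, 0.1, 0.1, 161.4, -0.4, -185.4, 1] x 1
[0, 0.1, 0.1, 170.6, -0.4, -201.3, 1] x 1
[0, 0.1, 0.1, 175.8, -0.4, -215, 1] x 1
[0, 0.1, 0.1, 178.8, -0.4, -227.4, 1] x 1
[0, 0.1, 0.1, 180, -0.4, -236.5, 1] x 1
rows 24
```

>>> {"fn": "carry_out", "kwargs": {"increments": [[0,0,0,0,0,-60,1],[0,0,0,0,0,-115,1],[0,0,0,0,0,-146,1],[0,0,0,18,0,-147,1],[0,0,0,36,0,-148,1],[0,0,0,48,0,-144,1],[0,0,0,57,0,-142,1],[0,0,0,66,0,-141,1],[0,0,0,75,0,-141,1],[0,0,0,84.5,0,-141,1],[0,0,0,93,0,-142,1],[0,0,0,103,0,-144,1],[0,0,0,111,0,-147,1],[0,0,0,120,0,-150,1],[0,0,0,128,0,-155,1],[0,0,0,136,0,-160,1],[0,0,0,143,0,-165,1],[0,0,0,150,0,-171,1]]}}

```text
clock: 93.18
tool_pos: [0.5352, -0.2169, 0.1392]
orientation: [-179.9, 0.0, -88.9]
force: [-1.0, 0.5, 1.2]
opening: 0.0001
```

>>> {"fn": "carry_out", "kwargs": {"increments": [[0,0,0,6,0,-7,1],[0,0,0,12,0,-14,1],[0,0,0,17,0,-22,1],[0,0,0,21,0,-30,1],[0,0,0,24,0,-37,1],[0,0,0,26,0,-44,1],[0,0,0,28,0,-50,1],[0,0,0,29,0,-56,1],[0,0,0,30,0,-62,1],[0,0,0,30,0,-66,1],[0,0,0,30,0,-69,1],[0,0,0,30,0,-69,1]]}}

```text
clock: 94.68
tool_pos: [0.5644, -0.2169, 0.0704]
orientation: [-180.0, 0.0, -88.9]
force: [-0.6, 0.3, 0.3]
opening: 0.0004
```

>>> {"fn": "carry_out", "kwargs": {"increments": [[0,0,0,0,0,-2,1],[0,0,0,0,0,-4,1],[0,0,0,0,0,-5.5,1],[0,0,0,0,0,-6.5,1],[0,0,0,0,0,-6.5,1],[0,0,0,0,0,-6.5,1]]}}

```text
clock: 95.42
tool_pos: [0.5649, -0.217, 0.0665]
orientation: [-179.9, -0.0, -88.9]
force: [-6.6, 4.4, 18.8]
opening: 0.0007
```

>>> {"fn": "carry_out", "kwargs": {"increments": [[0,0,0,0,0,-1.5,1],[0,0,0,0,0,-1.5,1],[0,0,0,0,0,40,1],[0,0,0,0,0,100,1],[0,0,0,-30,0,200,1],[0,0,0,-60,0,300,1],[0,0,0,-60,0,300,1],[0,0,0,-60,0,300,1],[0,0,0,-60,0,300,1]]}}

```text
clock: 96.55
tool_pos: [0.5049, -0.2171, 0.3665]
orientation: [-179.7, -0.0, -88.9]
force: [0.3, 0.2, -0.7]
opening: 0.0002
```

Run:
```python
from h import *
w=snap("wrist");s=snap("scene");t=snap("top");print(w["obs"]["tool_pos"],w["obs"]["clock"])
for nm,p in(("w",w),("s",s),("t",t)):
  for n in("lid_edge","lid_tab","sauce","jar","spoon"):
    print(nm,n,[(np.round(x["centre"],3).tolist(),round(x["confidence"],2)) for x in ctrl.search_frame(p,n)[:1]])
r=ctrl.outline_of(w,"lid_edge")
if r:
    pts=np.argwhere(r[0]["pixels"])[:,::-1];b=cv2.minAreaRect((px2w(w,pts,.065)[:,:2]*1000).astype(np.float32));print(np.round(b[0]),np.round(b[1]),b[2])
b=[m for m in brown(w) if m.sum()>2000]
for m in b:
    pts=np.argwhere(m)[:,::-1];b=cv2.minAreaRect((px2w(w,pts,.065)[:,:2]*1000).astype(np.float32));print("brown",m.sum(),np.round(b[0]),np.round(b[1]),b[2])
```

```text
[ 0.50489863 -0.21708078  0.36648428] 96.55
w lid_edge [([0.541, -0.221, 0.064], 0.69)]
w lid_tab [([0.54, -0.214, 0.063], 0.9)]
w sauce []
w jar []
w spoon []
s lid_edge [([0.552, -0.228, 0.068], 0.67)]
s lid_tab [([0.553, -0.227, 0.068], 0.57)]
s sauce [([0.784, -0.022, 0.077], 0.84)]
s jar [([0.577, 0.503, 0.042], 0.79)]
s spoon [([0.575, -0.539, 0.015], 0.95)]
t lid_edge [([0.482, -0.208, 0.067], 0.9)]
t lid_tab [([0.482, -0.206, 0.067], 0.72)]
t sauce [([0.755, -0.012, 0.098], 0.46)]
t jar [([0.561, 0.513, 0.063], 0.71)]
t spoon [([0.55, -0.543, 0.017], 0.84)]
[ 550. -218.] [155. 264.] 1.6021828651428223
brown 15151 [ 549. -218.] [153. 261.] 0.9827828407287598
brown 4194 [ 192. -161.] [ 33. 615.] 0.975547730922699
```

The lid measures 153 × 261 mm in the shut plane, against 125 + 28 by 260 expected, so it is shut. The bottle, jar and spoon read as at the start. Handing in.

```bash
python3 -c "
from plant import ctrl
print(ctrl.close_job())"
```

```text
the job is handed in; nothing more can be done
None
```

All three rice-roll boxes from the board are in the carton, one per bay with the label up. Both end flaps are folded in flat and the lid is shut over them. I handed in at about 97 s of the 210 s allowed; no verdict was reported.

**Last checks:**
- **Boxes:** before the flaps went down, the three labels measured 65 × 18–20 mm at label-up height, each centred in its bay.
- **Flaps:** both looked flat in the picture, at about 110 × 62 mm in the carton-top plane, with firm contact at 63 mm height.
- **Lid:** its outline was 153 × 261 mm in the shut plane, against 153 × 260 mm expected. Contact was at 66.5 mm, about 1.5 mm above the nominal lid top, so I pressed slightly more before lifting off.
- **Bystanders:** the bottle, jar and spoon read the same as at the start, within 5 mm. The pink, purple and blue look-alikes were not touched.

**What went otherwise than planned:**
- **First reach:** it stopped short of the box because the wrist cannot lean toward the robot there. I leaned the hand the other way.
- **Third box:** just after I set it down on the board, it turned up about 8 cm away and turned over by 180°. I took this to be the announced knock, but could not rule out that my hand brushed it while backing off. I rolled it over again.
- **Grip reading:** the last edge grip read 49.0 mm where I expected about 50.5. A camera check showed the box level, so I went on.

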